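# Butt a sheet-metal rail to its jig stop and fix it with a ball-lock pin

### The arm

A 6-joint arm with a two-finger parallel gripper is mounted at the origin on the work surface. World frame = base frame: x ahead of the robot, y to its left, z up, the work surface at z = 0. Lengths are in m, angles in rad, forces in N, time in s.
With the tool pointing down it reaches from about 0.375 to 0.9 m from the base axis. Payload 3.1 kg.
Tool frame: the origin (TCP) lies at the very end of the fingers, on their centre line; the grasp point (between the pads) lies 19 mm behind it; z points along the fingers, y is the direction in which the jaws open and shut (so a half turn about z gives the same grasp; the last joint's range is limited). The gripper opens to 87 mm and grips with 3 to 60 N. Pads are 19 mm wide; open, the fingers measure 117 mm over their backs; the gripper's body (75 mm by 190 mm) begins 51 mm behind the grasp point.
Start: joints at [1.135, 0.527, 1.433, -0, 1.181, -0.178], TCP at [0.159, 0.604, 0.223] pointing down, gripper open.
Joint ranges: [-3.08, 3.08], [-0.75, 2.2], [0.22, 2.44], [-1.43, 4.57], [0, 2.65], [-2.85, 2.85]. Speed limits (rad/s): [2.79, 2.79, 3.14, 3.14, 3.14, 3.14].

### API

Orientations are given as a unit quaternion [x, y, z, w].
In Python, from rig import robot gives the robot as it stands. The module is installed in compiled form; this text tells all that it offers.
- The arm moves only by the tool send_rows, never from a script. Its argument "deltas" is a list of rows, each an object of numbers: "tx", "ty", "tz": the shift along the tool's x, y, z in cm; "rx", "ry", "rz": the turn, a rotation vector about the tool's x, y, z in rad. A call has 1 to 5 rows; each row is the pose to reach, as a shift and turn from the pose commanded when the call began, along the tool's axes at that moment; what a row does not reach only later rows make up. A row lasts 1/12 s, in which the tool goes at most 41.7 mm and 7.16 degrees, less where a joint would pass 70% of its speed; a pose out of reach is approached as far as the arm can. A call with a gripper value outside its range is refused whole. "claw" is the finger opening in cm, from 0 to 8.7, set as the call begins (left out, the last holds). The fingers move at their own pace and stop on an object; "squeeze" is the grip in N (left out, the last holds). Time passes only in rows, so rows that repeat a pose let the fingers close. It gives the time, the measured TCP pose, the force and the opening at its end, in the units of the state.
- robot.get_obs(): the state, without advancing time (a new reading comes with each control period).
- robot.camera(name): name is "scene" or "top"; returns a dict with "color" (480x640x3 uint8, red, green, blue), "z_map" (480x640 float32, m along the optical axis (not along the pixel's ray), 0 where there is no reading), "intrinsics" (3x3 intrinsics, pixels), "R" (3x3) and "t" (3): a world point X has camera coordinates R X + t. Camera axes: x right, y down, z forward; pixel columns grow to the right and rows downward; lengths in m; the calibration is good to about 2 mm. A picture is of the moment at which its call begins.
- robot.hand_in(): hands the job in, once; it reports no verdict.
Trained networks look in the newest picture that a camera, given by its name, has taken for a name from the list of things; names that differ only in an ending like _2 or _b are one class to them, and where a whole thing is asked for, a point or a joint stands for the part that bears it (a point fixed in the world has none). Each returns a list of dicts, best first, with "p" (0 to 1); they miss things now and then, are a little off and sometimes report something else, mostly with a low value. They report only what shows in the picture. A call takes as long as a camera call. They do not tell look-alikes from the thing itself.
- robot.outline_of(label, camera): "pixels" (480x640 bool, what is visible of it) and "xy" ([column, row] in pixels, amid what is visible of it).
- robot.tip_of(label, camera): "xy" ([column, row] in pixels: a listed point, or the origin of a listed thing).
The state is a dict: "time": time; "q": joint angles; "joint_velocities": joint speeds; "joint_torque": joint torques, N m; "position": TCP position; "tool_rot": TCP orientation; "ft_force": force on the tool from outside, world axes, zero at the start; "moment": the same for the moment, N m; "grip_width": finger opening in m.
Only numpy, scipy, OpenCV 4.12 (cv2) and the standard library are available. Lean on these libraries where they do the work, as an engineer would, in place of code of your own. Each camera call takes 0.05 s, during which the arm holds its last target.

### The job

Slowly slide the sheet-metal rail along the jig until it butts against the end stop, then take the ball-lock pin (the one with the push button) from the rack, push it by its button fully home through the rail's hole into the jig, and let go of the button so that the balls lock. Check it with a light upward tug on the handle until you feel the balls catch, and leave the pin in place with nothing holding it. Do not ram or force anything, and leave the other things on the bench as they are.

Things in the scene. Friction and masses are not known exactly. Their poses are not given: they have to be found in the camera images.
- jig: Assembly jig fixed on the bench: two 40 mm extrusions under a 130 mm wide steel support plate. Origin on the bench under its middle; x along the jig towards its end stop, z up. The plate's top, on which the rail lies, is 54 mm above the origin, from x = -140 to 24 mm, with side guides 8 mm high, 52 mm apart. Ahead of it, flush, a 14 mm thick locator plate is clamped on the extrusions.
- jig_mid (a point): Point on the support plate's top, on its centre line, 130 mm ahead of the jig's origin: the middle of the adjustment of the locator plate, NOT its place. The locator carries the end stop (bar across, 14 mm high) and, 22 mm before the stop's face, on the centre line, a 17.5 mm through hole. The stop's face is up to 24 mm before or beyond this point, as last set; find it by feel or sight.
- rail_hole (a point): Centre of the rail's 17.5 mm hole, at the top face of its 3 mm web. The rail: loose sheet-metal channel in blue film, 180 x 50 mm, 0.15 to 0.31 kg, flanges up (12 mm above the web's top), 1 mm play to each side guide. x along the rail to the stop, z up. Its front edge is 22 mm ahead of this point: butted to the stop, its hole lies over the jig's. It starts 15 to 75 mm short of the stop.
- rail_tab (a point): Middle of the rear (-x) face of the rail's bent-up end tab, 158 mm behind the hole: tab 40 mm wide, 3 mm thick, standing 24 mm above the web's top face. This point is 15 mm above the support plate, which runs on for 35 mm or more behind the tab. Push here along x to slide the rail (it drags with under 3 N). The stop is hard: arriving faster than 3 cm/s gives it a knock.
- pin_shoulder (a point): Ball-lock pin: shoulder (underside of its 32 mm collar, 4 mm thick) on the pin's axis, z up to the button. Below: steel shank 16 mm in diameter, 38 mm long, the last 4 mm tapered to 10 mm. It starts upright in either of the rack's two sockets (loose 26 mm holes, 44 mm deep), collar on the rack's top. About 0.17 kg. Fully home, the shoulder sits on the rail's web.
- pin_balls (a point): Centre of the ring of four locking balls, on the pin's axis 22.5 mm below the shoulder; they stand out 3 mm. Button out, the pin enters a 17.5 mm hole only until they rest on its rim; it then stands by itself, shoulder 26 mm above the rail's web. Pushing the handle does not draw them in, only the button does. Locked, they are under the locator plate, with about 2 mm of lift before they catch.
- pin_handle (a point): Middle of the pin's black round handle, on the axis 26 mm above the shoulder: 30 mm diameter, 24 mm high (14 to 38 mm above the shoulder), with a thinner 22 mm neck below it.
- pin_button (a joint): Travel (m) of the steel push button on the pin's top: 0 out, balls out; 0.005 fully in, balls drawn in. 16 mm diameter; its top is 46 mm above the shoulder when out, 41 mm pressed, still 3 mm above the handle, so that pushing on down then slides the pin. Its spring pushes back 3 N when out, 6.5 N fully in. The balls clear the hole only over the last 1.5 mm of it.
- rack: Grey plastic pin rack fixed on the bench, 130 x 56 x 50 mm high; origin at the centre of its underside, x along the row of its two sockets (34 mm either side of the centre), z up.
- dowel_mid (a point): Plain locating dowel in the rack's other socket: same shank and collar, a black ball knob of 27 mm and no button. Point under its collar, on its axis. Bystander.
- driver: Screwdriver lying on the bench; bystander.
- tape: Cardboard ring (empty tape core), 90 mm across, 24 mm high, flat on the bench; bystander.
- tray: Black plastic tray, 160 x 110 x 45 mm, with rivets; bystander.
Mind the look-alikes: they are no part of the job. What is meant by the part that bears rail_hole is not brown or orange, and is the smaller of those in its own colour.

How it is judged:
On the way, in this order (a step that is already met when the one before it is completed fails the run):
1. the pin is fully home through the rail and the jig, with its button out (z of pin_shoulder in the frame of rail_hole below 0.0025 m and horizontal distance between pin_shoulder and rail_hole below 0.002 m and value of joint pin_button below 0.001 m), for 0.2 s.
2. the pin is tugged up until its balls catch under the jig (z of pin_shoulder in the frame of rail_hole between 0.001 and 0.005 m and value of joint pin_button below 0.001 m and contact force between pin and jig above 3 N and contact force between the fingers and pin above 1 N), for 0.1 s.
At the end, for the whole second after the job is handed in: The rail lies flat in the jig, pinned at its stop: the pin stands upright through the rail's hole and the jig's hole, shoulder within 3 mm of the rail's web and axis within 2 mm of its hole, button out (under 1 mm pressed), nobody holding it (z of pin_shoulder in the frame of rail_hole below 0.003 m and horizontal distance between pin_shoulder and rail_hole below 0.002 m and angle between pin_shoulder's own z axis and vertical below 0.1 rad and value of joint pin_button below 0.001 m and z of rail_hole in the frame of jig below 0.06 m and angle between rail_hole's own z axis and vertical below 0.04 rad); the robot touches nothing.
It fails at once if the rail is rammed against the stop with more than 45 N, while the pin is not yet at its hole (contact force between rail and jig above 45 N and horizontal distance between pin_shoulder and rail_hole above 0.05 m).
It fails at once if the pin is forced into or pulled against the jig with more than 40 N (contact force between pin and jig above 40 N).
It fails at once if the pin is forced on the rail with more than 40 N (contact force between pin and rail above 40 N).
It fails at once if the plain dowel is taken out of the rack (distance of dowel_mid from where it was at the start of the episode above 0.015 m).
It fails at once if the screwdriver, the tape core or the tray is pushed aside (distance of any of driver, tape, tray from where it was at the start of the episode above 0.02 m).
It also fails if it takes over 72 s, if anything falls off the work surface, if the arm or the gripper's body presses on something with over 40 N, if the wrist force passes 120 N, or if a joint passes its speed limit or range.

## Working session

There is one attempt and no reset: what is moved stays moved. The work goes in short steps, Python scripts to look and compute and a tool call to move; the robot and the scene stay as the last step left them, time stands still between calls to the robot, and variables do not carry over. Pictures are saved under pics/ and viewed, and the job is handed in when it is done.

Besides the shell and the picture viewer there is one more tool, called after "Request:" by a JSON object that holds its "op" and its "data". send_rows: Moves the arm, as the interface text tells. Its arguments: {"type":"object","properties":{"deltas":{"type":"array","items":{"type":"object","properties":{"tx":{"type":"number"},"ty":{"type":"number"},"tz":{"type":"number"},"rx":{"type":"number"},"ry":{"type":"number"},"rz":{"type":"number"}}}},"claw":{"type":"number"},"squeeze":{"type":"number"}},"required":["deltas"]}

```bash
mkdir -p pics; cat > h.py <<'E'
import numpy as np, cv2
from rig import robot
def pt(cam,xy,r=2,z=None):
    K=cam['intrinsics'];R=cam['R'];t=cam['t'];u,v=xy
    if z is None:
        p=cam['z_map'][max(0,int(v)-r):int(v)+r+1,max(0,int(u)-r):int(u)+r+1];p=p[p>0]
        d=np.median(p); c=np.linalg.inv(K)@[u,v,1]*d
        return R.T@(c-t)
    ray=R.T@(np.linalg.inv(K)@[u,v,1]);o=-R.T@t
    return o+ray*(z-o[2])/ray[2]
E
python3 - <<'E'
from h import *
np.set_printoptions(precision=4,suppress=True)
o=robot.get_obs();print(o)
for n in ['scene','top']:
    c=robot.camera(n);cv2.imwrite(f'pics/{n}0.png',c['color'][:,:,::-1]);np.savez(f'{n}0.npz',**c)
    print(n,-c['R'].T@c['t'],c['R'][2])
    for l in ['jig','jig_mid','rail_hole','rail_tab','pin_shoulder','pin_handle','pin_button','rack','dowel_mid','driver','tape','tray']:
        for d in robot.tip_of(l,n)[:4]:
            try:print(l,round(d['p'],2),np.array(d['xy']),pt(c,d['xy']))
            except Exception as e:print(l,d,e)
E
```

```text
{'time': 0.0, 'q': array([ 1.1345,  0.5284,  1.4339, -0.    ,  1.1814, -0.1785]), 'joint_velocities': array([ 0.001 , -0.0002,  0.    ,  0.0009, -0.0009,  0.0011]), 'joint_torque': array([  0.    , -44.0038, -17.6594,   0.0633,   0.0582,  -0.0002]), 'position': array([0.159 , 0.6037, 0.2216]), 'tool_rot': array([ 0.1285,  0.9917, -0.001 , -0.0003]), 'ft_force': array([-0.5469, -0.4924, -0.2838]), 'moment': array([ 0.0184, -0.0103,  0.0048]), 'grip_width': 0.08717841062384026}
scene [ 1.0362 -0.8894  0.7185] [-0.4519  0.7316 -0.5105]
jig 0.56 [355.4 263.4] [ 0.6081 -0.0149  0.0545]
jig_mid 0.92 [385.9 215.5] [0.5858 0.1963 0.0643]
jig_mid 0.56 [223.8 316.5] [ 0.4711 -0.2991  0.0573]
rail_hole 0.89 [284.4 241.5] [0.3723 0.0573 0.0009]
rail_hole 0.81 [373.8 226.7] [0.5775 0.1443 0.0566]
rail_hole 0.73 [129.1 320.5] [ 0.2589 -0.3545  0.0008]
rail_hole 0.58 [465.5 263.5] [0.7991 0.1768 0.0021]
rail_tab 0.9 [460.  312.6] [ 0.8489 -0.0324  0.0261]
rail_tab 0.85 [100.8 263. ] [ 0.0649 -0.2561  0.0218]
rail_tab 0.56 [332.4 252.8] [ 0.5542 -0.0209  0.0687]
pin_handle 0.58 [198.7 292. ] [ 0.4067 -0.2913  0.0867]Traceback (most recent call last):
  File "<stdin>", line 8, in <module>
ValueError: it knows: dowel_mid, driver, jig, jig_mid, pin_balls, pin_handle, pin_shoulder, rack, rail_hole, rail_tab, tape, tray
```

```bash
python3 - <<'E'
from h import *
np.set_printoptions(precision=4,suppress=True)
for n in ['scene','top']:
    c=robot.camera(n);cv2.imwrite(f'pics/{n}0.png',c['color'][:,:,::-1]);np.savez(f'{n}0.npz',**c)
    print(n,-c['R'].T@c['t'],c['R'][2])
    for l in ['jig','jig_mid','rail_hole','rail_tab','pin_shoulder','pin_handle','rack','dowel_mid','driver','tape','tray']:
        for d in robot.tip_of(l,n)[:5]:
            try:print(l,round(d['p'],2),np.array(d['xy']),pt(c,d['xy']))
            except Exception as e:print(l,d,e)
E
```

```text
scene [ 1.0362 -0.8894  0.7185] [-0.4519  0.7316 -0.5105]
jig_mid 0.88 [386.1 218. ] [0.588  0.1931 0.0593]
rail_hole 0.97 [372.6 224.9] [0.5715 0.1503 0.0569]
rail_hole 0.95 [465.2 268. ] [0.805  0.1537 0.0055]
rail_hole 0.74 [285.4 241.4] [0.3745 0.0585 0.0012]
rail_hole 0.68 [128.4 320.7] [ 0.2584 -0.3558  0.001 ]
rail_tab 0.95 [331.8 252.7] [ 0.5524 -0.0204  0.0681]
rail_tab 0.92 [459.5 313.7] [ 0.8482 -0.032   0.0228]
rail_tab 0.79 [290.2 205. ] [0.2997 0.1989 0.0205]
rail_tab 0.64 [ 97.  262.7] [ 0.0609 -0.2628  0.0253]
pin_shoulder 0.73 [202.5 302.1] [ 0.4078 -0.2867  0.0591]
pin_handle 0.68 [201.6 293.9] [ 0.411  -0.2886  0.0819]
rack 0.92 [214.2 327.7] [ 0.4639 -0.3214  0.0433]
dowel_mid 0.82 [224.1 315.6] [ 0.4712 -0.2981  0.0588]
dowel_mid 0.38 [325.7 367. ] [ 0.6773 -0.2702  0.0014]
driver 0.59 [353.8 197.8] [0.4208 0.3484 0.0041]
tape 0.72 [385.6 216.8] [0.586  0.1943 0.0616]
tape 0.69 [323.  369.2] [ 0.6756 -0.2772  0.0012]
tray 0.82 [446.9 219.5] [0.7126 0.2892 0.0405]
tray 0.5 [332.8 255.2] [ 0.555  -0.0206  0.0624]
tray 0.3 [322.3 367.1] [ 0.672  -0.2735  0.0013]
top
[... 395 characters left out ...]
3677  0.0009]
rail_tab 0.91 [338.4 118.1] [ 0.8419 -0.0386  0.0244]
rail_tab 0.78 [428.7 436.4] [ 0.0652 -0.2538  0.0236]
rail_tab 0.77 [331.7 223.6] [ 0.5544 -0.0229  0.0573]
rail_tab 0.77 [240.1 328.5] [0.302  0.1929 0.0046]
pin_shoulder 0.62 [441.7 289. ] [ 0.3989 -0.2757  0.0906]
pin_shoulder 0.19 [192. 170.] [0.6988 0.3344 0.0047]
pin_handle 0.48 [442.  294.3] [ 0.3875 -0.2787  0.081 ]
pin_handle 0.18 [332.9 229.1] [ 0.541  -0.026   0.0565]
rack 0.86 [437.7 274. ] [ 0.4379 -0.2785  0.0505]
dowel_mid 0.51 [446.1 262.5] [ 0.4607 -0.2885  0.0885]
driver 0.67 [176.  278.4] [0.4185 0.3506 0.0214]
tape 0.86 [427.1 183.6] [ 0.6779 -0.2712  0.0016]
tray 0.64 [193.8 172.9] [0.6911 0.3293 0.0048]
```

View pics/scene0.png

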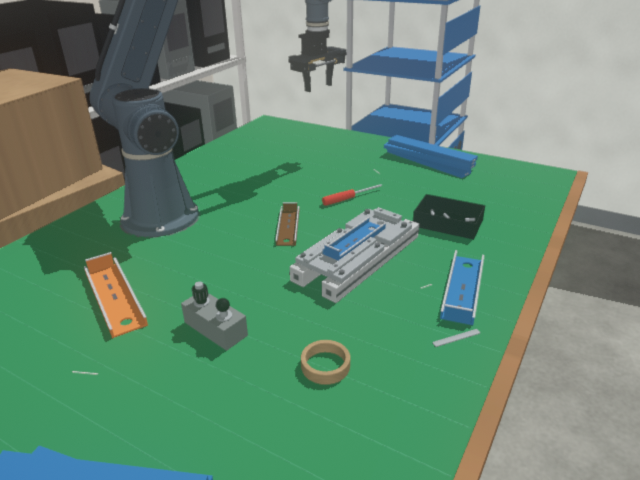

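View pics/top0.png

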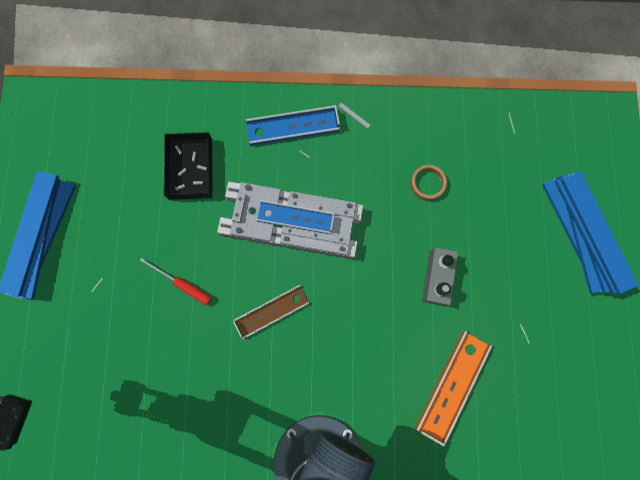

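```bash
python3 - <<'E'
import cv2,numpy as np
t=cv2.imread('pics/top0.png');s=cv2.imread('pics/scene0.png')
a=cv2.resize(t[170:270,210:370],(800,500),interpolation=cv2.INTER_CUBIC)
cv2.imwrite('pics/z1.png',a)
b=cv2.resize(t[240:310,415:475],(342,400),interpolation=cv2.INTER_CUBIC)
c=cv2.resize(s[270:350,170:255],(425,400),interpolation=cv2.INTER_CUBIC)
cv2.imwrite('pics/z2.png',np.hstack([b,c]))
cv2.imwrite('pics/z3.png',cv2.resize(s[195:305,280:430],(800,587),interpolation=cv2.INTER_CUBIC))
E
```

```text
(no output)
```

View pics/z1.png

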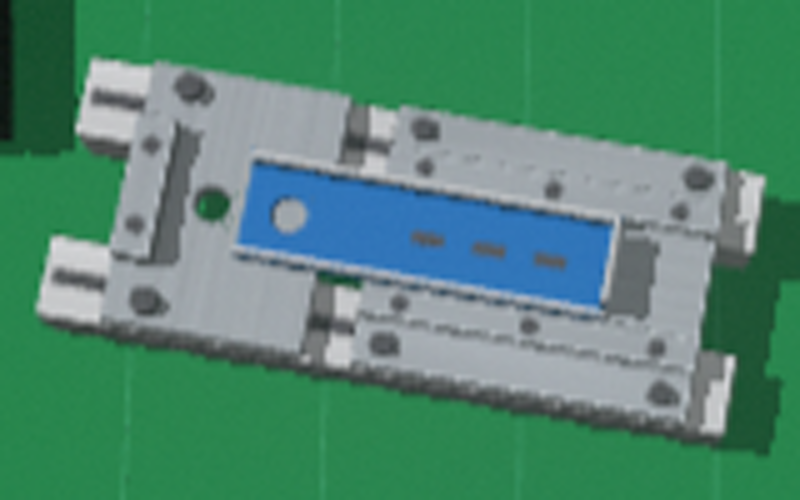

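View pics/z2.png

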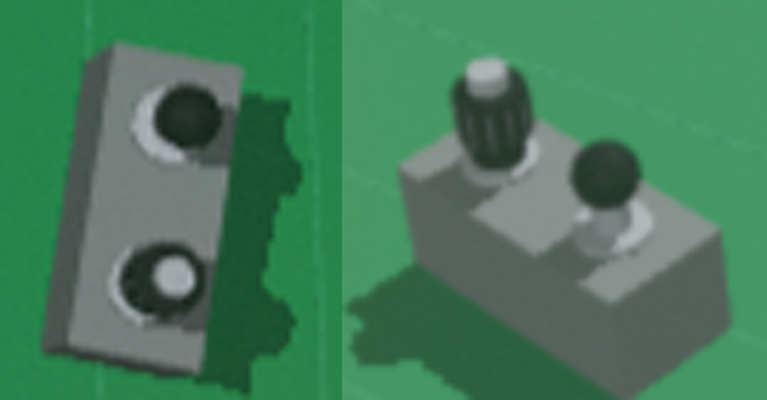

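View pics/z3.png

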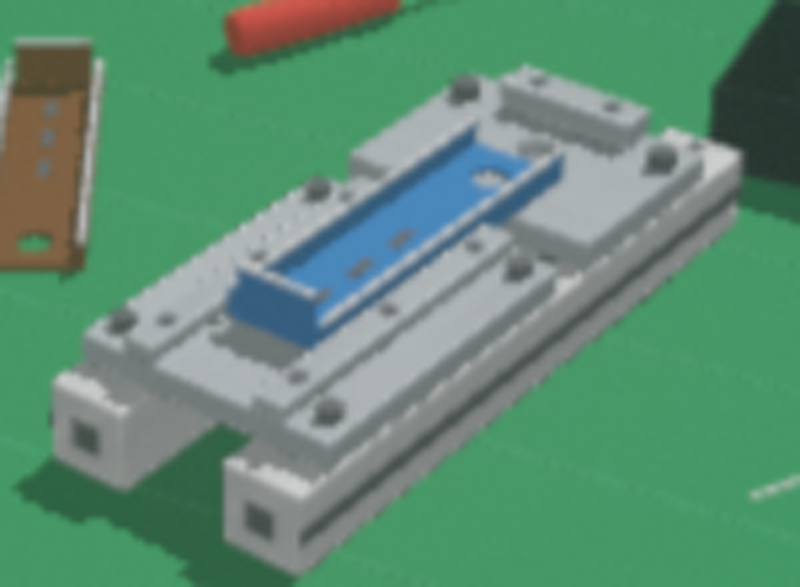

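```bash
cat >> h.py <<'E'
np.set_printoptions(precision=4,suppress=True)
E
python3 - <<'E'
from h import *
T=dict(np.load('top0.npz'));S=dict(np.load('scene0.npz'))
print(T['intrinsics'],S['intrinsics'])
# blue mask of rail in jig
for n,c,roi in [('top',T,(170,270,210,370)),('scene',S,(195,305,280,430))]:
    a=c['color'].astype(int);m=(a[...,2]-a[...,0]>50)&(a[...,2]>90)
    mm=np.zeros_like(m);r=roi;mm[r[0]:r[1],r[2]:r[3]]=m[r[0]:r[1],r[2]:r[3]]
    ys,xs=np.nonzero(mm);print(n,len(xs),cv2.minAreaRect(np.c_[xs,ys].astype(np.float32)))
    P=np.array([pt(c,(x,y),0) for x,y in zip(xs,ys)])
    w=abs(P[:,2]-0.057)<0.005
    print(np.median(P[w],0)); 
    rr=cv2.minAreaRect((P[w][:,:2]*1000).astype(np.float32));print(rr,cv2.boxPoints(rr))
# holes
for nm,uv,z in [('railhole',(268,212.8),.057),('jighole',(252.2,210.8),.054),('tabtop',(332,223),.081)]:
    print(nm,pt(T,uv,z=z))
for nm,uv,z in [('railhole',(280+490*150/800,195+178*150/800),.057),('jighole',(280+537*.1875,195+147*.1875),.054)]:
    print('scene',nm,pt(S,uv,z=z))
# button
for nm,c,uv,z in [('btn',T,(415+176*.1754,240+278*.175),.096),('btn',S,(170+(487-342)*.2,270+66*.2),.096),('dow',T,(415+188*.1754,240+117*.175),.085),('dow',S,(170+(605-342)*.2,270+175*.2),.085)]:
    print(nm,pt(c,uv,z=z),pt(c,uv,1))
E
```

```text
[[474.3001   0.     319.5794]
 [  0.     474.3001 238.8927]
 [  0.       0.       1.    ]] [[537.1848   0.     310.6722]
 [  0.     537.1848 229.7625]
 [  0.       0.       1.    ]]
top 1200 ((294.4949951171875, 216.52854919433594), (73.68498229980469, 17.20474624633789), 10.007979393005371)
[0.5701 0.0661 0.0578]
((570.1347045898438, 67.61022186279297), (177.79808044433594, 42.19078826904297), 80.97352600097656) [[535.3531 -16.8782]
 [577.0214 -23.4976]
 [604.9163 152.0987]
 [563.248  158.718 ]]
scene 768 ((353.38763427734375, 238.82025146484375), (17.91396713256836, 66.56787109375), 57.9946174621582)
[0.5588 0.0778 0.0586]
((565.6641845703125, 67.33036804199219), (187.25621032714844, 52.00898361206055), 81.63374328613281) [[526.3135 -21.5177]
 [577.769  -29.085 ]
 [605.0149 156.1784]
 [553.5593 163.7458]]
railhole [0.5778 0.1313 0.057 ]
jighole [0.5826 0.1699 0.054 ]
tabtop [ 0.5506 -0.0225  0.081 ]
scene railhole [0.5771 0.1343 0.057 ]
scene jighole [0.582  0.1747 0.054 ]
btn [ 0.3994 -0.2838  0.096 ] [ 0.3994 -0.2836  0.0966]
btn [ 0.3975 -0.278   0.096 ] [ 0.3986 -0.2791  0.0971]
dow [ 0.466  -0.2941  0.085 ] [ 0.4651 -0.2921  0.0916]
dow [ 0.4717 -0.2986  0.085 ] [ 0.4734 -0.3004  0.0869]
  return _methods._mean(a, axis=axis, dtype=dtype,
  ret = ret.dtype.type(ret / rcount)
```

```bash
cat >> h.py <<'E'
from scipy.spatial.transform import Rotation as Ro
JA=np.deg2rad(81.3)
def Rt(yaw): # tool y at yaw
    y=np.array([np.cos(yaw),np.sin(yaw),0]);z=np.array([0,0,-1.]);return np.c_[np.cross(y,z),y,z]
def delta(p,yaw=JA):
    o=robot.get_obs();R=Ro.from_quat(o['tool_rot'])
    d=R.inv().apply(np.array(p)-o['position'])*100
    r=(R.inv()*Ro.from_matrix(Rt(yaw))).as_rotvec()
    print('t',o['time'],'pos',o['position'],'F',o['ft_force'],'w',o['grip_width'],'\n delta cm',d,'rot',r,'|d|',np.linalg.norm(d))
E
python3 -c "
from h import *
delta([.549,-.053,.15])"
```

```text
t 1.55 pos [0.1593 0.6043 0.2225] F [-0.0131  0.3987 -0.1274] w 0.08708040440280661 
 delta cm [-54.4368 -53.6268   7.2574] rot [-0.0001  0.     -0.1059] |d| 76.75851334249971
```

Request:
{"op": "send_rows", "data": {"deltas": [{"tx":-2.5,"ty":-2.5,"tz":0.3,"rz":-0.1},{"tx":-5,"ty":-5,"tz":0.7,"rz":-0.106},{"tx":-7.5,"ty":-7.5,"tz":1,"rz":-0.106},{"tx":-10,"ty":-10,"tz":1.3,"rz":-0.106},{"tx":-12.5,"ty":-12.5,"tz":1.7,"rz":-0.106}], "claw": 0, "squeeze": 30}}

```text
schema error: expected keys tx, ty, tz, rx, ry, rz
```

```bash
cd .;python3 -c "
from h import *
delta([.549,-.053,.15])"
```

```text
t 1.55 pos [0.1593 0.6043 0.2225] F [-0.0131  0.3987 -0.1274] w 0.08708040440280661 
 delta cm [-54.4368 -53.6268   7.2574] rot [-0.0001  0.     -0.1059] |d| 76.75851334249971
```

All six keys are needed.

Request:
{"op": "send_rows", "data": {"deltas": [{"tx":-2.5,"ty":-2.5,"tz":0.3,"rx":0,"ry":0,"rz":-0.1},{"tx":-5,"ty":-5,"tz":0.7,"rx":0,"ry":0,"rz":-0.106},{"tx":-7.5,"ty":-7.5,"tz":1,"rx":0,"ry":0,"rz":-0.106},{"tx":-10,"ty":-10,"tz":1.3,"rx":0,"ry":0,"rz":-0.106},{"tx":-12.5,"ty":-12.5,"tz":1.7,"rx":0,"ry":0,"rz":-0.106}], "claw": 0, "squeeze": 30}}

```text
time: 1.97
position: [0.2489, 0.4504, 0.2057]
tool_rot: [0.075, 0.997, 0.0, 0.0]
ft_force: [0.5, 0.1, 0.4]
grip_width: 0.062
```

```bash
cd .;python3 -c "
from h import *
delta([.549,-.053,.15])"
```

```text
t 1.9667 pos [0.2489 0.4504 0.2057] F [0.5387 0.0619 0.4038] w 0.06199107126519899 
 delta cm [-37.2388 -45.2589   5.5613] rot [0.0007 0.0006 0.0008] |d| 58.8730041570557
```

Request:
{"op": "send_rows", "data": {"deltas": [{"tx":-2.5,"ty":-3,"tz":0.3,"rx":0,"ry":0,"rz":0},{"tx":-5,"ty":-6,"tz":0.7,"rx":0,"ry":0,"rz":0},{"tx":-7.4,"ty":-9,"tz":1,"rx":0,"ry":0,"rz":0},{"tx":-9.9,"ty":-12,"tz":1.3,"rx":0,"ry":0,"rz":0},{"tx":-12.4,"ty":-15,"tz":1.7,"rx":0,"ry":0,"rz":0}]}}

```text
time: 2.38
position: [0.3491, 0.2831, 0.1888]
tool_rot: [0.076, 0.997, 0.0, 0.001]
ft_force: [1.6, 0.5, -0.9]
grip_width: 0.0285
```

Request:
{"op": "send_rows", "data": {"deltas": [{"tx":-2.5,"ty":-3,"tz":0.3,"rx":0,"ry":0,"rz":0},{"tx":-5,"ty":-6,"tz":0.7,"rx":0,"ry":0,"rz":0},{"tx":-7.4,"ty":-9,"tz":1,"rx":0,"ry":0,"rz":0},{"tx":-9.9,"ty":-12,"tz":1.3,"rx":0,"ry":0,"rz":0},{"tx":-12.4,"ty":-15,"tz":1.7,"rx":0,"ry":0,"rz":0}]}}

```text
time: 2.8
position: [0.4491, 0.1157, 0.1718]
tool_rot: [0.076, 0.997, 0.0, 0.001]
ft_force: [0.2, 0.9, 0.1]
grip_width: 0.002
```

```bash
cd .;python3 -c "
from h import *
delta([.549,-.053,.15])"
```

```text
t 2.8 pos [0.4491 0.1157 0.1718] F [0.174  0.9103 0.0842] w 0.002032447457969207 
 delta cm [-12.4242 -15.1653   2.1903] rot [ 0.0003  0.0011 -0.0002] |d| 19.7267653011876
```

Request:
{"op": "send_rows", "data": {"deltas": [{"tx":-2.5,"ty":-3,"tz":0.3,"rx":0,"ry":0,"rz":0},{"tx":-5,"ty":-6,"tz":0.7,"rx":0,"ry":0,"rz":0},{"tx":-7.4,"ty":-9,"tz":1,"rx":0,"ry":0,"rz":0},{"tx":-9.9,"ty":-12,"tz":1.3,"rx":0,"ry":0,"rz":0},{"tx":-12.4,"ty":-15.2,"tz":1.7,"rx":0,"ry":0,"rz":0}]}}

```text
time: 3.22
position: [0.5486, -0.0533, 0.1547]
tool_rot: [0.076, 0.997, 0.0, 0.0]
ft_force: [1.2, 0.8, -1.3]
grip_width: 0.0004
```

Request:
{"op": "send_rows", "data": {"deltas": [{"tx":0,"ty":0,"tz":1.7,"rx":0,"ry":0,"rz":0},{"tx":0,"ty":0,"tz":3.5,"rx":0,"ry":0,"rz":0},{"tx":0,"ty":0,"tz":5.3,"rx":0,"ry":0,"rz":0},{"tx":0,"ty":0,"tz":6.5,"rx":0,"ry":0,"rz":0},{"tx":0,"ty":0,"tz":6.5,"rx":0,"ry":0,"rz":0}]}}

```text
time: 3.63
position: [0.546, -0.0512, 0.0872]
tool_rot: [0.076, 0.997, 0.001, -0.002]
ft_force: [-0.7, -0.3, -0.2]
grip_width: 0.0002
```

```bash
cd .;python3 - <<'E'
from h import *
c=robot.camera('scene')
cv2.imwrite('pics/s1.png',cv2.resize(c['color'][160:310,260:440,::-1],(720,600),interpolation=cv2.INTER_CUBIC))
c=robot.camera('top')
cv2.imwrite('pics/t1.png',cv2.resize(c['color'][150:270,210:410,::-1],(800,480),interpolation=cv2.INTER_CUBIC))
delta([.549,-.053,.065])
E
```

```text
t 3.7333 pos [ 0.5477 -0.0515  0.0894] F [-0.5097  0.699  -0.6213] w 0.0004143007555801666 
 delta cm [-0.1559 -0.1322  2.4412] rot [ 0.0001 -0.0007  0.    ] |d| 2.4497669024939905
```

View pics/s1.png

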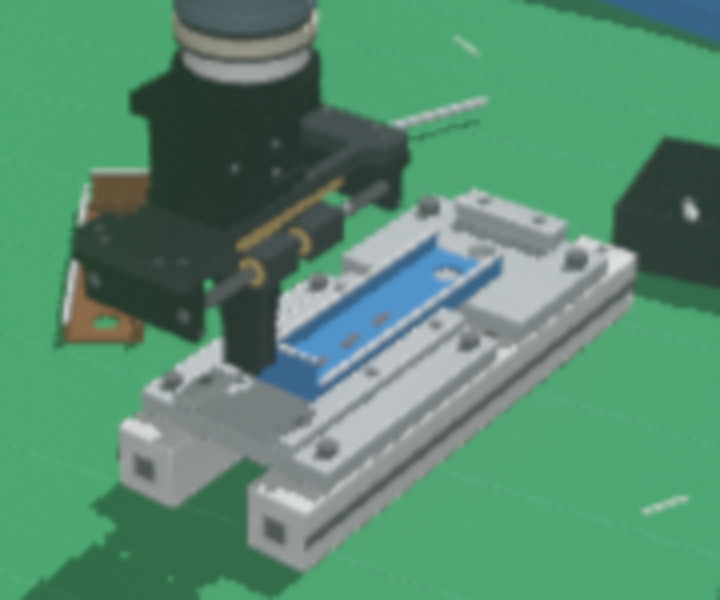

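View pics/t1.png

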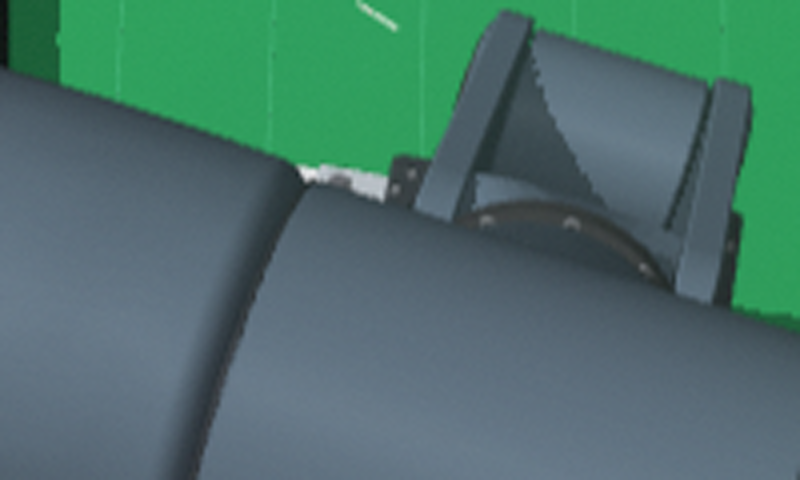

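Request:
{"op": "send_rows", "data": {"deltas": [{"tx":-0.1,"ty":-0.2,"tz":0.6,"rx":0,"ry":0,"rz":0},{"tx":-0.15,"ty":-0.2,"tz":1.2,"rx":0,"ry":0,"rz":0},{"tx":-0.15,"ty":-0.2,"tz":1.8,"rx":0,"ry":0,"rz":0},{"tx":-0.15,"ty":-0.2,"tz":2.3,"rx":0,"ry":0,"rz":0},{"tx":-0.15,"ty":-0.2,"tz":2.3,"rx":0,"ry":0,"rz":0}]}}

```text
time: 4.15
position: [0.5482, -0.0534, 0.0656]
tool_rot: [0.076, 0.997, 0.0, -0.001]
ft_force: [0.3, -0.3, 0.0]
grip_width: 0.0005
```

```bash
cd .;python3 - <<'E'
from h import *
c=robot.camera('scene')
cv2.imwrite('pics/s2.png',cv2.resize(c['color'][195:305,280:430,::-1],(800,587),interpolation=cv2.INTER_CUBIC))
delta([.549,-.053,.065])
E
```

```text
t 4.2 pos [ 0.5484 -0.0535  0.066 ] F [ 0.0598 -0.1331  0.551 ] w 0.000472735615741255 
 delta cm [-0.0559  0.0555  0.0963] rot [ 0.0002 -0.0014  0.0001] |d| 0.12436727431336382
```

View pics/s2.png

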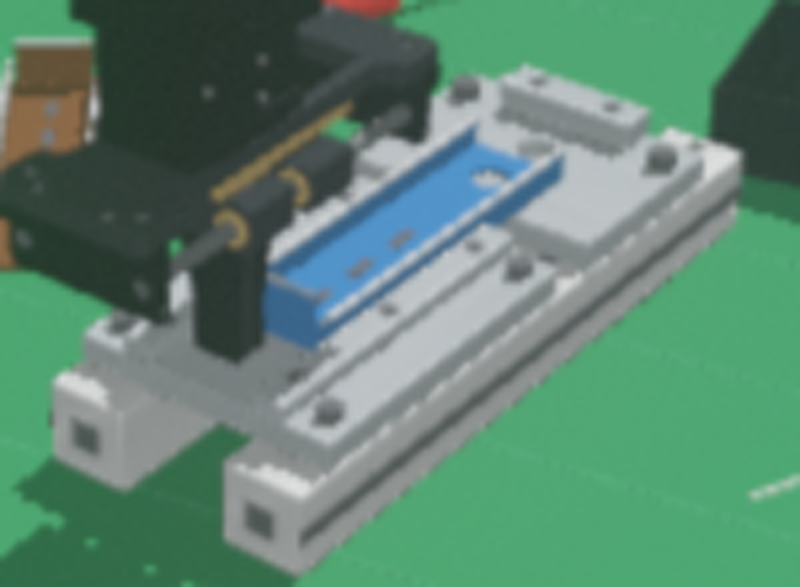

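Request:
{"op": "send_rows", "data": {"deltas": [{"tx":-0.05,"ty":0.2,"tz":0,"rx":0,"ry":0,"rz":0},{"tx":-0.05,"ty":0.4,"tz":0,"rx":0,"ry":0,"rz":0},{"tx":-0.05,"ty":0.6,"tz":0,"rx":0,"ry":0,"rz":0},{"tx":-0.05,"ty":0.8,"tz":0,"rx":0,"ry":0,"rz":0},{"tx":-0.05,"ty":1.0,"tz":0,"rx":0,"ry":0,"rz":0}]}}

```text
time: 4.62
position: [0.551, -0.0436, 0.0668]
tool_rot: [0.076, 0.997, -0.0, 0.0]
ft_force: [0.0, -0.5, 0.5]
grip_width: 0.0005
```

Request:
{"op": "send_rows", "data": {"deltas": [{"tx":0,"ty":0.2,"tz":0,"rx":0,"ry":0,"rz":0},{"tx":0,"ty":0.4,"tz":0,"rx":0,"ry":0,"rz":0},{"tx":0,"ty":0.6,"tz":0,"rx":0,"ry":0,"rz":0},{"tx":0,"ty":0.8,"tz":0,"rx":0,"ry":0,"rz":0},{"tx":0,"ty":1.0,"tz":0,"rx":0,"ry":0,"rz":0}]}}

```text
time: 5.03
position: [0.5524, -0.0338, 0.0666]
tool_rot: [0.076, 0.997, 0.0, 0.0]
ft_force: [-0.8, 0.1, 0.2]
grip_width: 0.0008
```

Request:
{"op": "send_rows", "data": {"deltas": [{"tx":0,"ty":0.2,"tz":0,"rx":0,"ry":0,"rz":0},{"tx":0,"ty":0.4,"tz":0,"rx":0,"ry":0,"rz":0},{"tx":0,"ty":0.6,"tz":0,"rx":0,"ry":0,"rz":0},{"tx":0,"ty":0.8,"tz":0,"rx":0,"ry":0,"rz":0},{"tx":0,"ty":1.0,"tz":0,"rx":0,"ry":0,"rz":0}]}}

```text
time: 5.45
position: [0.5539, -0.0241, 0.0665]
tool_rot: [0.076, 0.997, -0.0, -0.0]
ft_force: [-0.4, -1.2, -0.3]
grip_width: 0.0001
```

```bash
cd .;python3 - <<'E'
from h import *
c=robot.camera('scene')
cv2.imwrite('pics/s3.png',cv2.resize(c['color'][195:305,280:430,::-1],(800,587),interpolation=cv2.INTER_CUBIC))
delta([.549,-.053,.065])
E
```

```text
t 5.5 pos [ 0.5539 -0.0237  0.0665] F [-0.1634 -0.0323 -0.2727] w -1.5854535295588387e-05 
 delta cm [ 0.0442 -2.9715  0.1542] rot [0.0001 0.     0.0001] |d| 2.975844805918784
```

View pics/s3.png

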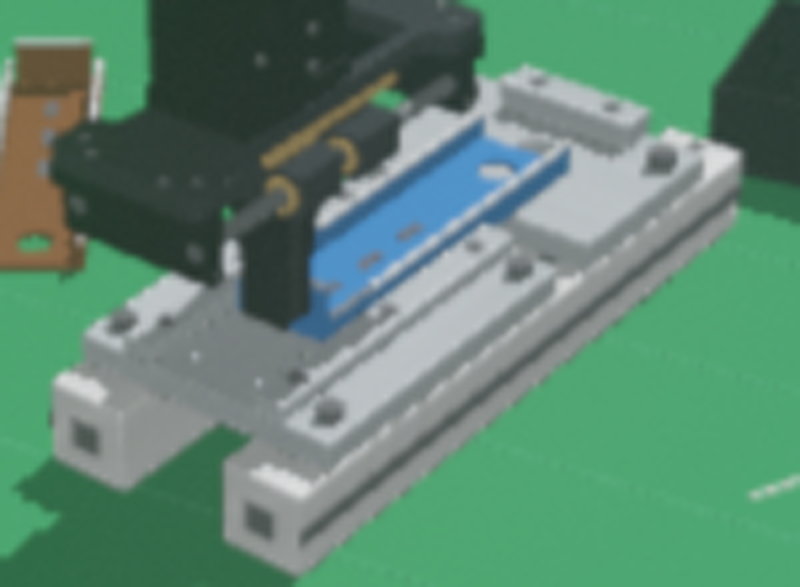

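Request:
{"op": "send_rows", "data": {"deltas": [{"tx":0,"ty":0.2,"tz":0,"rx":0,"ry":0,"rz":0},{"tx":0,"ty":0.4,"tz":0,"rx":0,"ry":0,"rz":0},{"tx":0,"ty":0.6,"tz":0,"rx":0,"ry":0,"rz":0},{"tx":0,"ty":0.8,"tz":0,"rx":0,"ry":0,"rz":0},{"tx":0,"ty":1.0,"tz":0,"rx":0,"ry":0,"rz":0}]}}

```text
time: 5.92
position: [0.5554, -0.014, 0.0665]
tool_rot: [0.076, 0.997, -0.0, -0.0]
ft_force: [0.6, -1.5, 0.0]
grip_width: 0.0003
```

Request:
{"op": "send_rows", "data": {"deltas": [{"tx":0,"ty":0.2,"tz":0,"rx":0,"ry":0,"rz":0},{"tx":0,"ty":0.4,"tz":0,"rx":0,"ry":0,"rz":0},{"tx":0,"ty":0.6,"tz":0,"rx":0,"ry":0,"rz":0},{"tx":0,"ty":0.8,"tz":0,"rx":0,"ry":0,"rz":0},{"tx":0,"ty":1.0,"tz":0,"rx":0,"ry":0,"rz":0}]}}

```text
time: 6.33
position: [0.5569, -0.0041, 0.0666]
tool_rot: [0.076, 0.997, -0.0, -0.0]
ft_force: [0.2, -0.9, 0.5]
grip_width: 0.0009
```

```bash
cd .;python3 - <<'E'
from h import *
c=robot.camera('scene')
cv2.imwrite('pics/s4.png',cv2.resize(c['color'][195:305,280:430,::-1],(800,587),interpolation=cv2.INTER_CUBIC))
delta([.549,-.053,.065])
E
```

```text
t 6.3833 pos [ 0.5569 -0.0037  0.0665] F [-0.6912 -0.792  -0.0484] w 0.00033579019150224373 
 delta cm [ 0.0402 -4.9893  0.1526] rot [ 0.0003 -0.0001  0.0001] |d| 4.991770551731274
```

View pics/s4.png

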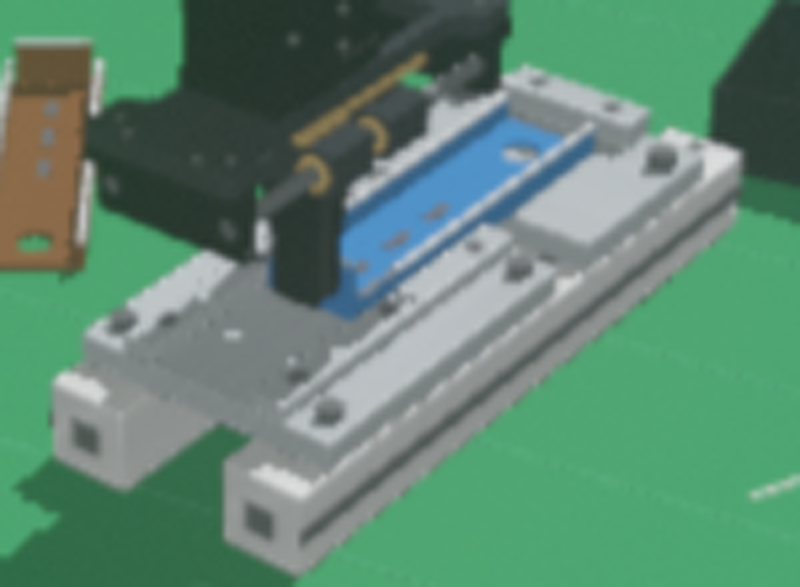

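Request:
{"op": "send_rows", "data": {"deltas": [{"tx":0,"ty":0.12,"tz":0,"rx":0,"ry":0,"rz":0},{"tx":0,"ty":0.24,"tz":0,"rx":0,"ry":0,"rz":0},{"tx":0,"ty":0.36,"tz":0,"rx":0,"ry":0,"rz":0},{"tx":0,"ty":0.48,"tz":0,"rx":0,"ry":0,"rz":0},{"tx":0,"ty":0.6,"tz":0,"rx":0,"ry":0,"rz":0}]}}

```text
time: 6.8
position: [0.5578, 0.0017, 0.0665]
tool_rot: [0.076, 0.997, -0.0, -0.0]
ft_force: [-0.9, -2.1, 0.0]
grip_width: 0.0003
```

Request:
{"op": "send_rows", "data": {"deltas": [{"tx":0,"ty":0.06,"tz":0,"rx":0,"ry":0,"rz":0},{"tx":0,"ty":0.12,"tz":0,"rx":0,"ry":0,"rz":0},{"tx":0,"ty":0.18,"tz":0,"rx":0,"ry":0,"rz":0},{"tx":0,"ty":0.24,"tz":0,"rx":0,"ry":0,"rz":0},{"tx":0,"ty":0.3,"tz":0,"rx":0,"ry":0,"rz":0}]}}

```text
time: 7.22
position: [0.5583, 0.0046, 0.0665]
tool_rot: [0.076, 0.997, -0.0, -0.0]
ft_force: [0.1, -1.4, -0.1]
grip_width: 0.0006
```

Request:
{"op": "send_rows", "data": {"deltas": [{"tx":0,"ty":0.06,"tz":0,"rx":0,"ry":0,"rz":0},{"tx":0,"ty":0.12,"tz":0,"rx":0,"ry":0,"rz":0},{"tx":0,"ty":0.18,"tz":0,"rx":0,"ry":0,"rz":0}]}}

```text
time: 7.47
position: [0.5585, 0.006, 0.0666]
tool_rot: [0.076, 0.997, -0.0, -0.0]
ft_force: [-0.5, -4.5, -0.0]
grip_width: 0.0005
```

Request:
{"op": "send_rows", "data": {"deltas": [{"tx":0,"ty":0.02,"tz":0,"rx":0,"ry":0,"rz":0},{"tx":0,"ty":0.04,"tz":0,"rx":0,"ry":0,"rz":0},{"tx":0,"ty":0.04,"tz":0,"rx":0,"ry":0,"rz":0}]}}

```text
time: 7.72
position: [0.5585, 0.0061, 0.0666]
tool_rot: [0.076, 0.997, -0.001, -0.0]
ft_force: [-1.1, -5.7, 0.7]
grip_width: 0.0004
```

```bash
cd .;python3 - <<'E'
from h import *
for i in range(4):
  c=robot.camera('scene');print(robot.get_obs()['ft_force'])
cv2.imwrite('pics/s5.png',cv2.resize(c['color'][195:305,280:430,::-1],(800,587),interpolation=cv2.INTER_CUBIC))
delta([.549,-.053,.065])
E
```

```text
[-1.413  -5.6265 -0.4274]
[-1.0767 -5.1673  1.1602]
[-1.5038 -4.3175 -0.5654]
[-1.6532 -4.3404  1.0596]
t 7.9167 pos [0.5585 0.0061 0.0666] F [-1.6532 -4.3404  1.0596] w 9.014095863975173e-05 
 delta cm [ 0.0477 -5.9821  0.1623] rot [-0.001  -0.0002  0.0004] |d| 5.9844782718425975
```

View pics/s5.png

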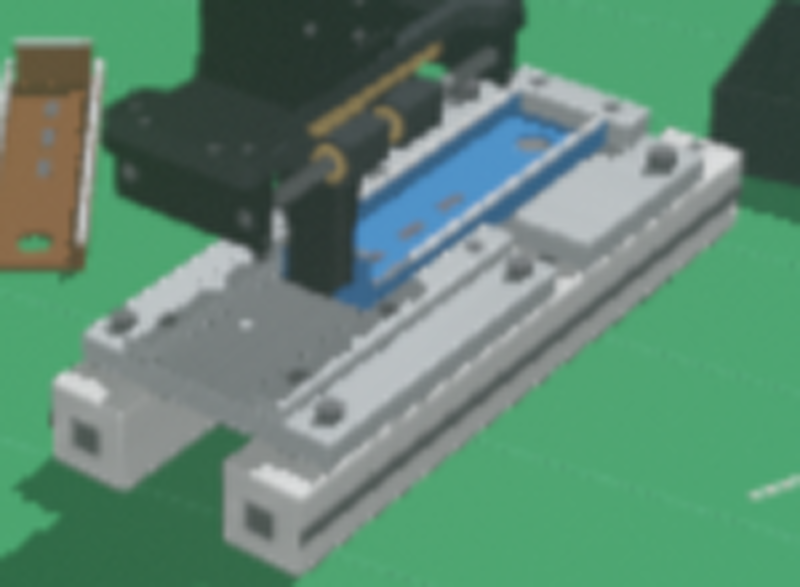

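Request:
{"op": "send_rows", "data": {"deltas": [{"tx":0,"ty":-0.4,"tz":0,"rx":0,"ry":0,"rz":0},{"tx":0,"ty":-1,"tz":0,"rx":0,"ry":0,"rz":0},{"tx":0,"ty":-1.5,"tz":-3,"rx":0,"ry":0,"rz":0},{"tx":0,"ty":-1.5,"tz":-6.5,"rx":0,"ry":0,"rz":0},{"tx":0,"ty":-1.5,"tz":-10,"rx":0,"ry":0,"rz":0}]}}

```text
time: 8.33
position: [0.5554, -0.008, 0.1667]
tool_rot: [0.076, 0.997, 0.001, -0.001]
ft_force: [0.5, 0.1, -0.1]
grip_width: 0.0004
```

```bash
cd .;python3 -c "
from h import *
delta([.3985,-.281,.16])"
```

```text
t 8.3333 pos [ 0.5554 -0.008   0.1667] F [ 0.4646  0.0718 -0.1174] w 0.0004091188023537831 
 delta cm [ 11.3523 -29.3682   0.6701] rot [ 0.0012 -0.003  -0.001 ] |d| 31.493069575887677
```

Request:
{"op": "send_rows", "data": {"deltas": [{"tx":1.1,"ty":-2.9,"tz":0,"rx":0,"ry":0,"rz":0},{"tx":2.3,"ty":-5.9,"tz":0,"rx":0,"ry":0,"rz":0},{"tx":3.4,"ty":-8.8,"tz":0,"rx":0,"ry":0,"rz":0},{"tx":4.6,"ty":-11.8,"tz":0,"rx":0,"ry":0,"rz":0},{"tx":5.7,"ty":-14.7,"tz":0,"rx":0,"ry":0,"rz":0}], "claw": 6}}

```text
time: 8.75
position: [0.4769, -0.1455, 0.1668]
tool_rot: [0.076, 0.997, 0.0, 0.0]
ft_force: [-0.2, -1.0, 0.5]
grip_width: 0.0258
```

Request:
{"op": "send_rows", "data": {"deltas": [{"tx":1.1,"ty":-2.9,"tz":0,"rx":0,"ry":0,"rz":0},{"tx":2.3,"ty":-5.9,"tz":0,"rx":0,"ry":0,"rz":0},{"tx":3.4,"ty":-8.8,"tz":0,"rx":0,"ry":0,"rz":0},{"tx":5.7,"ty":-14.7,"tz":0,"rx":0,"ry":0,"rz":0},{"tx":5.7,"ty":-14.7,"tz":0,"rx":0,"ry":0,"rz":0}]}}

```text
time: 9.17
position: [0.3979, -0.2845, 0.1668]
tool_rot: [0.077, 0.997, -0.001, 0.001]
ft_force: [0.5, -0.2, -0.1]
grip_width: 0.056
```

```bash
cd .;python3 - <<'E'
from h import *
c=robot.camera('scene');np.savez('scene1.npz',**c)
cv2.imwrite('pics/s6.png',cv2.resize(c['color'][230:350,130:290,::-1],(800,600),interpolation=cv2.INTER_CUBIC))
c=robot.camera('top');np.savez('top1.npz',**c)
cv2.imwrite('pics/t6.png',cv2.resize(c['color'][170:310,210:480,::-1],(800,415),interpolation=cv2.INTER_CUBIC))
delta([.3985,-.281,.16])
E
```

```text
t 9.2667 pos [ 0.3982 -0.2848  0.1667] F [-0.0532  0.9008  0.8607] w 0.05882181798776627 
 delta cm [0.0346 0.3775 0.6715] rot [-0.0011  0.0015 -0.0054] |d| 0.7710677356722961
```

View pics/s6.png

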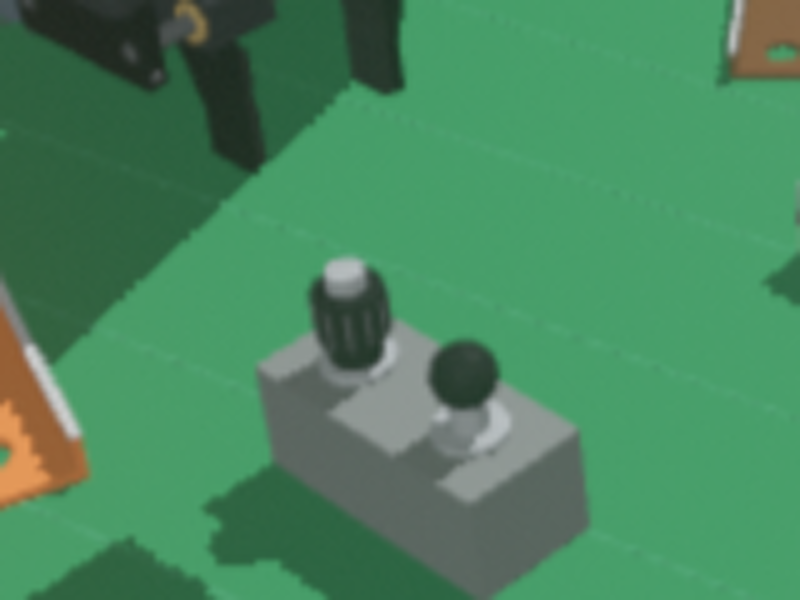

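View pics/t6.png

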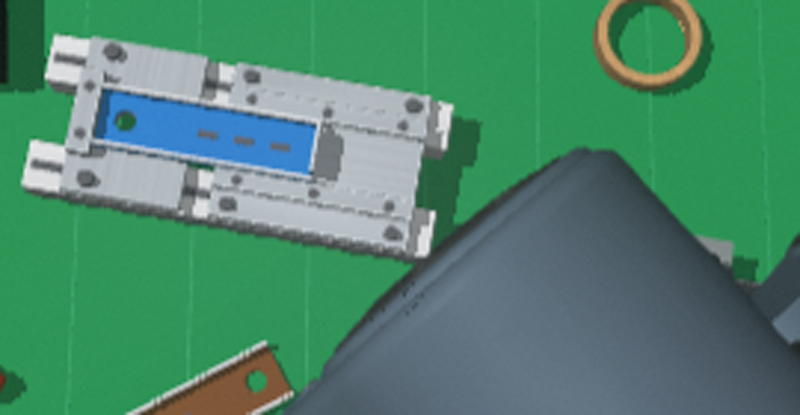

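```bash
cd .;cat >> h.py <<'E'
def proj(c,X):
    p=c['intrinsics']@(c['R']@np.array(X)+c['t']);return p[:2]/p[2]
E
python3 - <<'E'
from h import *
S=dict(np.load('scene1.npz'));T=dict(np.load('top1.npz'))
o=robot.get_obs();p=o['position'];R=Ro.from_quat(o['tool_rot']).as_matrix()
img=cv2.resize(S['color'][230:350,130:290,::-1],(800,600),interpolation=cv2.INTER_CUBIC)
w=o['grip_width']
for a in (-1,1):
  for dx in (-.0095,.0095):
    for e in (w/2,w/2+.015):
      q=proj(S,p+R[:,1]*a*e+R[:,0]*dx);z=((q-[130,230])*5+2).astype(int);print(a,dx,e,z);cv2.circle(img,tuple(z),3,(0,0,255),-1)
# pin model projection
for pp in ([.3985,-.281],[.399,-.284],[.398,-.278]):
  for zz in (.096,.088,.064):
    z=((proj(S,[*pp,zz])-[130,230])*5+2).astype(int);print(pp,zz,z)
  cv2.circle(img,tuple(((proj(S,[*pp,.096])-[130,230])*5+2).astype(int)),3,(0,255,255),-1)
cv2.imwrite('pics/s6b.png',img)
# hole centroid in top and scene
c=T;a=c['color'].astype(int)
x0,y0,x1,y1=242,200,262,222
sub=a[y0:y1,x0:x1];g=(sub[...,1]>sub[...,2]);ys,xs=np.nonzero(g);print('hole top px',xs.mean()+x0,ys.mean()+y0,len(xs));print(pt(T,(xs.mean()+x0,ys.mean()+y0),z=.056))
cv2.imwrite('pics/hole.png',cv2.resize(np.hstack([T['color'][195:225,235:275,::-1],S['color'][205:235,360:400,::-1]]),(800,300),interpolation=cv2.INTER_NEAREST))
E
```

```text
-1 -0.0095 0.029410908993883135 [265 169]
-1 -0.0095 0.044410908993883134 [232 188]
-1 0.0095 0.029410908993883135 [233 152]
-1 0.0095 0.044410908993883134 [200 170]
1 -0.0095 0.029410908993883135 [388 100]
1 -0.0095 0.044410908993883134 [418  84]
1 0.0095 0.029410908993883135 [355  84]
1 0.0095 0.044410908993883134 [385  68]
[0.3985, -0.281] 0.096 [343 272]
[0.3985, -0.281] 0.088 [346 289]
[0.3985, -0.281] 0.064 [354 337]
[0.399, -0.284] 0.096 [339 277]
[0.399, -0.284] 0.088 [342 293]
[0.399, -0.284] 0.064 [350 342]
[0.398, -0.278] 0.096 [347 268]
[0.398, -0.278] 0.088 [350 284]
[0.398, -0.278] 0.064 [358 333]
hole top px 252.0 210.56666666666666 30
[0.5827 0.1702 0.056 ]
```

View pics/s6b.png

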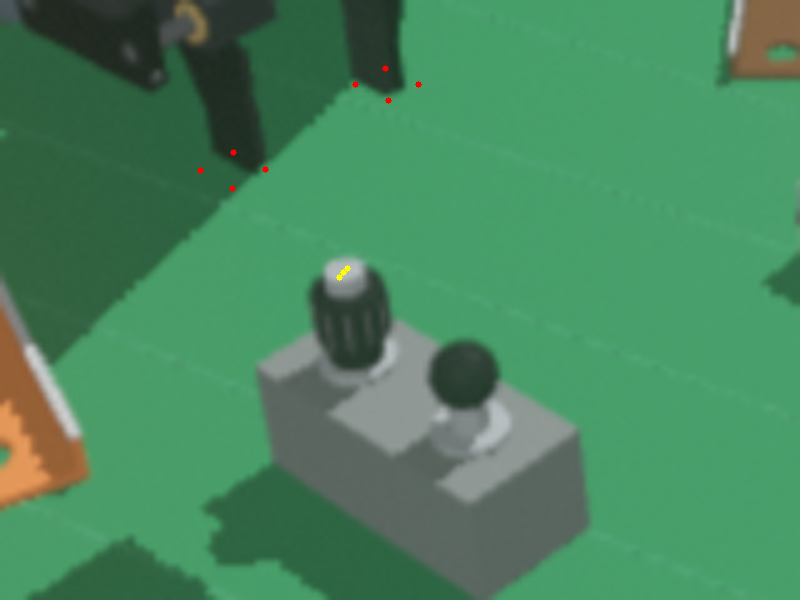

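View pics/hole.png

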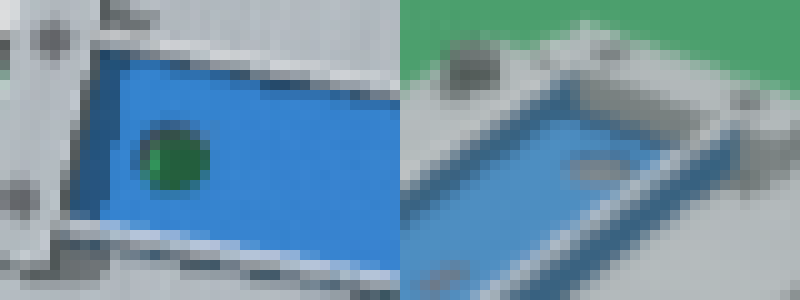

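Request:
{"op": "send_rows", "data": {"deltas": [{"tx":0,"ty":0.3,"tz":2.5,"rx":0,"ry":0,"rz":-0.005},{"tx":0,"ty":0.3,"tz":5,"rx":0,"ry":0,"rz":-0.005},{"tx":0,"ty":0.3,"tz":7.5,"rx":0,"ry":0,"rz":-0.005},{"tx":0,"ty":0.3,"tz":9.5,"rx":0,"ry":0,"rz":-0.005},{"tx":0,"ty":0.3,"tz":10.6,"rx":0,"ry":0,"rz":-0.005}]}}

```text
time: 9.68
position: [0.3992, -0.2764, 0.0585]
tool_rot: [0.073, 0.997, 0.002, -0.001]
ft_force: [0.1, 0.9, 0.1]
grip_width: 0.0605
```

Request:
{"op": "send_rows", "data": {"deltas": [{"tx":0,"ty":0,"tz":0,"rx":0,"ry":0,"rz":0},{"tx":0,"ty":0,"tz":0,"rx":0,"ry":0,"rz":0},{"tx":0,"ty":0,"tz":0,"rx":0,"ry":0,"rz":0},{"tx":0,"ty":0,"tz":0,"rx":0,"ry":0,"rz":0},{"tx":0,"ty":0,"tz":0,"rx":0,"ry":0,"rz":0}], "claw": 2, "squeeze": 20}}

```text
time: 10.1
position: [0.4003, -0.2789, 0.0616]
tool_rot: [0.073, 0.997, -0.001, 0.001]
ft_force: [0.2, -0.2, 0.5]
grip_width: 0.0343
```

Request:
{"op": "send_rows", "data": {"deltas": [{"tx":0,"ty":0,"tz":0,"rx":0,"ry":0,"rz":0},{"tx":0,"ty":0,"tz":0,"rx":0,"ry":0,"rz":0},{"tx":0,"ty":0,"tz":0,"rx":0,"ry":0,"rz":0}]}}

```text
time: 10.35
position: [0.4003, -0.2792, 0.0615]
tool_rot: [0.073, 0.997, -0.001, 0.001]
ft_force: [-0.1, -0.4, 5.8]
grip_width: 0.0292
```

```bash
cd .;python3 - <<'E'
from h import *
c=robot.camera('scene');np.savez('scene2.npz',**c)
cv2.imwrite('pics/s7.png',cv2.resize(c['color'][230:350,130:290,::-1],(800,600),interpolation=cv2.INTER_CUBIC))
delta([.3985,-.281,.16])
S=dict(np.load('scene1.npz'));print(pt(S,(379.6,221.3),z=.057))
E
```

```text
t 10.4 pos [ 0.4003 -0.2793  0.0615] F [0.3484 0.3559 7.2651] w 0.029597125408877094 
 delta cm [ 0.1312 -0.2141 -9.8543] rot [-0.0016  0.002   0.0049] |d| 9.857531659522666
[0.5792 0.1743 0.057 ]
```

View pics/s7.png

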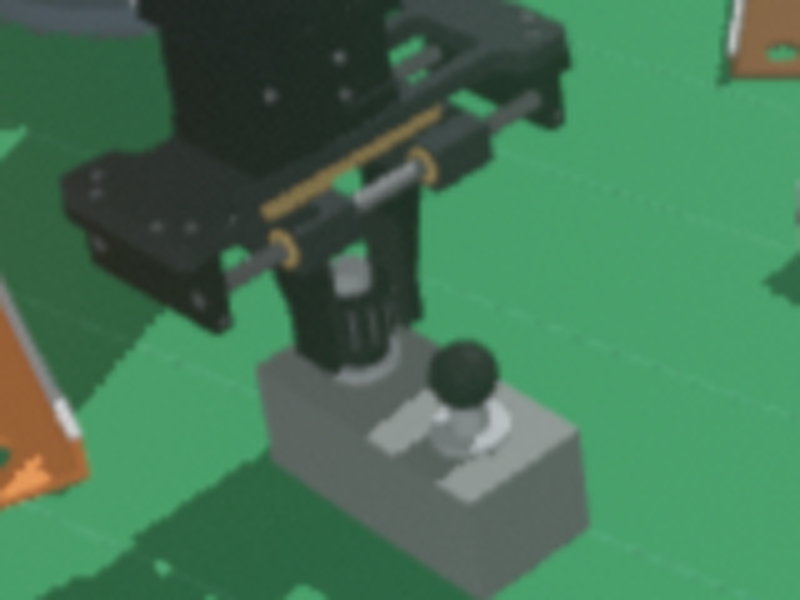

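Request:
{"op": "send_rows", "data": {"deltas": [{"tx":0,"ty":0,"tz":-0.3,"rx":0,"ry":0,"rz":0},{"tx":0,"ty":0,"tz":-1,"rx":0,"ry":0,"rz":0},{"tx":0,"ty":0,"tz":-2.5,"rx":0,"ry":0,"rz":0},{"tx":0,"ty":0,"tz":-5,"rx":0,"ry":0,"rz":0},{"tx":0,"ty":0,"tz":-8,"rx":0,"ry":0,"rz":0}]}}

```text
time: 10.82
position: [0.3981, -0.2768, 0.1402]
tool_rot: [0.074, 0.997, 0.002, -0.002]
ft_force: [-0.0, 0.1, -1.7]
grip_width: 0.0294
```

```bash
cd .;python3 - <<'E'
from h import *
c=robot.camera('scene');np.savez('scene3.npz',**c)
cv2.imwrite('pics/s8.png',cv2.resize(c['color'][190:340,130:290,::-1],(640,600),interpolation=cv2.INTER_CUBIC))
delta([.582,.172,.15])
E
```

```text
t 10.8667 pos [ 0.4009 -0.2795  0.1458] F [ 0.1434 -0.9946  1.2403] w 0.029272940088191434 
 delta cm [-11.321   47.3093  -0.5246] rot [-0.0033  0.0043  0.0053] |d| 48.6478275280394
```

View pics/s8.png

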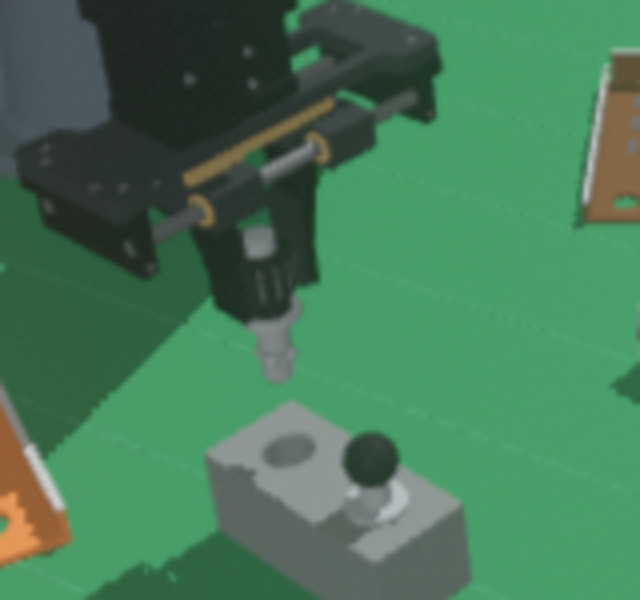

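Request:
{"op": "send_rows", "data": {"deltas": [{"tx":-0.7,"ty":3,"tz":-0.7,"rx":0,"ry":0,"rz":0},{"tx":-1.5,"ty":6,"tz":-1.5,"rx":0,"ry":0,"rz":0},{"tx":-2.2,"ty":9,"tz":-2,"rx":0,"ry":0,"rz":0},{"tx":-3,"ty":12.3,"tz":-2,"rx":0,"ry":0,"rz":0.005},{"tx":-3.8,"ty":15.8,"tz":-2,"rx":0,"ry":0,"rz":0.005}]}}

```text
time: 11.28
position: [0.4602, -0.1264, 0.161]
tool_rot: [0.077, 0.997, 0.0, -0.0]
ft_force: [0.9, -0.3, -1.2]
grip_width: 0.0292
```

Request:
{"op": "send_rows", "data": {"deltas": [{"tx":-0.7,"ty":3.1,"tz":0,"rx":0,"ry":0,"rz":0},{"tx":-1.5,"ty":6.3,"tz":0,"rx":0,"ry":0,"rz":0},{"tx":-2.2,"ty":9.5,"tz":0,"rx":0,"ry":0,"rz":0},{"tx":-3,"ty":12.6,"tz":0,"rx":0,"ry":0,"rz":0},{"tx":-3.8,"ty":15.8,"tz":0,"rx":0,"ry":0,"rz":0}]}}

```text
time: 11.7
position: [0.5211, 0.0246, 0.1604]
tool_rot: [0.076, 0.997, 0.0, -0.001]
ft_force: [1.1, -0.5, -1.9]
grip_width: 0.0292
```

Request:
{"op": "send_rows", "data": {"deltas": [{"tx":-0.7,"ty":3.1,"tz":0,"rx":0,"ry":0,"rz":0},{"tx":-1.5,"ty":6.3,"tz":0,"rx":0,"ry":0,"rz":0},{"tx":-2.2,"ty":9.5,"tz":0,"rx":0,"ry":0,"rz":0},{"tx":-3,"ty":12.6,"tz":0,"rx":0,"ry":0,"rz":0},{"tx":-3.5,"ty":14.5,"tz":0,"rx":0,"ry":0,"rz":0}]}}

```text
time: 12.12
position: [0.5782, 0.164, 0.1604]
tool_rot: [0.075, 0.997, 0.001, -0.0]
ft_force: [0.6, -0.5, -1.6]
grip_width: 0.0295
```

```bash
cd .;python3 - <<'E'
from h import *
robot.camera('scene')
delta([.582,.172,.13])
c=robot.camera('scene');np.savez('scene4.npz',**c)
img=cv2.resize(c['color'][120:260,300:450,::-1],(643,600),interpolation=cv2.INTER_CUBIC)
cv2.imwrite('pics/s9.png',img)
c=robot.camera('top');np.savez('top4.npz',**c)
cv2.imwrite('pics/t9.png',cv2.resize(c['color'][130:260,200:370,::-1],(784,600),interpolation=cv2.INTER_CUBIC))
E
```

```text
t 12.1667 pos [0.5798 0.1664 0.1605] F [ 2.6438  2.236  -2.2925] w 0.029185906767028164 
 delta cm [-0.1261  0.5771  3.0561] rot [0.0038 0.0016 0.0029] |d| 3.1126483393026474
```

View pics/s9.png

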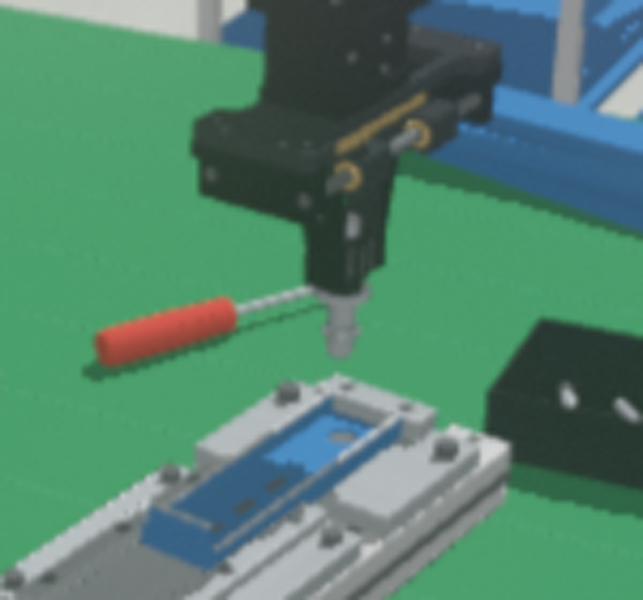

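View pics/t9.png

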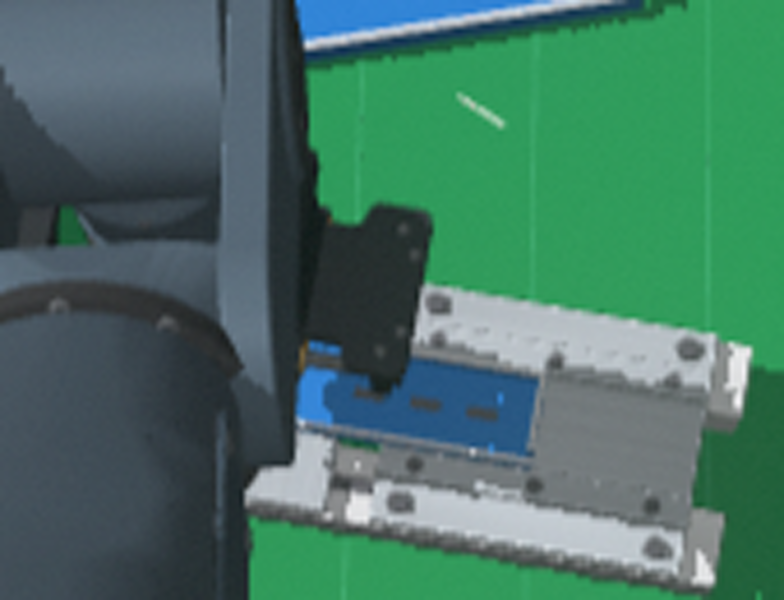

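```bash
cd .;python3 - <<'E'
from h import *
c=dict(np.load('scene4.npz'))
a=c['color'][:,:,::-1]
def crop(x0,y0,n=28,s=14):
    return cv2.resize(a[y0:y0+n,x0:x0+n],None,fx=s,fy=s,interpolation=cv2.INTER_NEAREST)
cv2.imwrite('pics/hz.png',np.hstack([crop(366,182),crop(366,208)]))
for l in ('pin_balls','pin_shoulder','pin_handle','rail_hole'):
  for d in robot.tip_of(l,'scene'):print(l,d['p'],d['xy'])
for z in (.160-.0495,.160-.0115,.160-.034): print(z,proj(c,[.5798,.1664,z]))
# depth around the tip & hole
print(c['z_map'][195:206,372:388].round(3))
print((c['R']@np.array([.5798,.1664,.12])+c['t'])[2])
E
```

```text
pin_balls 0.78 [378.6, 198.4]
pin_shoulder 0.77 [379.6, 185.0]
pin_handle 0.56 [380.4, 177.2]
rail_hole 0.83 [381.4, 216.5]
rail_hole 0.82 [285.2, 242.6]
rail_hole 0.76 [128.8, 321.2]
rail_hole 0.75 [463.9, 263.0]
0.1105 [379.3649 203.4633]
0.1485 [380.0092 189.2419]
0.126 [379.6253 197.7145]
[[1.565 1.556 1.578 1.28  1.28  1.278 1.275 1.278 1.27  1.272 1.278 1.57
  1.561 1.561 1.57  1.56 ]
 [1.553 1.561 1.56  1.279 1.284 1.272 1.274 1.273 1.273 1.27  1.282 1.278
  1.555 1.556 1.559 1.557]
 [1.547 1.55  1.557 1.285 1.28  1.274 1.27  1.272 1.276 1.277 1.275 1.278
  1.542 1.554 1.553 1.551]
 [1.547 1.549 1.555 1.544 1.283 1.277 1.272 1.268 1.277 1.276 1.279 1.542
  1.543 1.551 1.551 1.547]
 [1.541 1.545 1.539 1.546 1.276 1.277 1.275 1.274 1.276 1.281 1.281 1.541
  1.54  1.545 1.541 1.538]
 [1.539 1.532 1.533 1.542 1.283 1.279 1.282 1.28  1.279 1.278 1.533 1.534
  1.536 1.533 1.537 1.542]
 [1.533 1.533 1.534 1.534 1.283 1.278 1.281 1.28  1.283 1.278 1.526 1.531
  1.528 1.525 1.53  1.535]
 [1.533 1.527 1.524 1.531 1.524 1.281 1.281 1.28  1.28  1.286 1.522 1.525
  1.524 1.524 1.533 1.523]
 [1.523 1.524 1.524 1.525 1.523 1.524 1.283 1.288 1.525 1.522 1.522 1.524
  1.523 1.518 1.52  1.517]
 [1.517 1.521 1.513 1.515 1.515 1.521 1.518 1.517 1.521 1.513 1.513 1.517
  1.515 1.511 1.513 1.516]
 [1.508 1.509 1.513 1.508 1.511 1.517 1.51  1.509 1.512 1.507 1.503 1.508
  1.512 1.514 1.509 1.512]]
1.2841374115345898
```

View pics/hz.png

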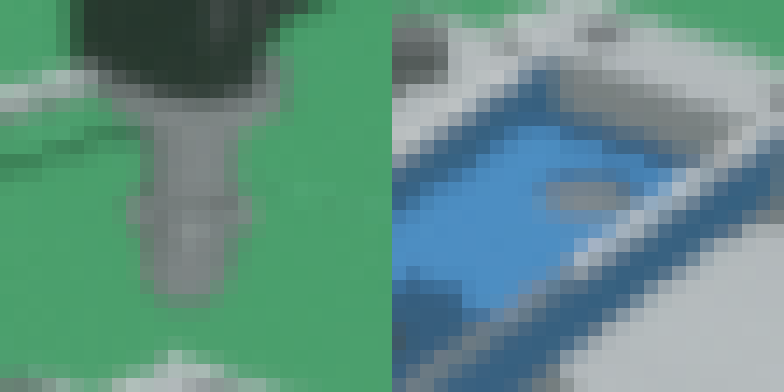

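```bash
cd .;python3 - <<'E'
from h import *
delta([.582,.1715,.130])
c=dict(np.load('scene4.npz'))
print(pt(c,(379.7,221.1),z=.057),pt(c,(379.7+.45,221.1+1.2),z=.057))
E
```

```text
t 12.4667 pos [0.5773 0.1596 0.1603] F [-0.6202  0.5989 -1.5767] w 0.029292254905953982 
 delta cm [-0.2876  1.2481  3.0291] rot [-0.0007 -0.0018 -0.0012] |d| 3.28872150504776
[0.579  0.1753 0.057 ] [0.5824 0.1704 0.057 ]
```

Request:
{"op": "send_rows", "data": {"deltas": [{"tx":-0.1,"ty":0.4,"tz":0.8,"rx":0,"ry":0,"rz":0},{"tx":-0.2,"ty":0.8,"tz":1.6,"rx":0,"ry":0,"rz":0},{"tx":-0.29,"ty":1.25,"tz":2.4,"rx":0,"ry":0,"rz":0},{"tx":-0.29,"ty":1.25,"tz":3,"rx":0,"ry":0,"rz":0},{"tx":-0.29,"ty":1.25,"tz":3,"rx":0,"ry":0,"rz":0}]}}

```text
time: 12.88
position: [0.5817, 0.1726, 0.1283]
tool_rot: [0.076, 0.997, -0.0, -0.002]
ft_force: [-0.5, -0.3, -1.7]
grip_width: 0.0297
```

Request:
{"op": "send_rows", "data": {"deltas": [{"tx":0,"ty":0,"tz":0,"rx":0,"ry":0,"rz":0},{"tx":0,"ty":0,"tz":0,"rx":0,"ry":0,"rz":0},{"tx":0,"ty":0,"tz":0,"rx":0,"ry":0,"rz":0}]}}

```text
time: 13.13
position: [0.5833, 0.1726, 0.1308]
tool_rot: [0.076, 0.997, 0.0, 0.0]
ft_force: [0.3, -0.1, -1.9]
grip_width: 0.0294
```

```bash
cd .;python3 - <<'E'
from h import *
p0=robot.get_obs()['position']
c=robot.camera('scene');np.savez('scene5.npz',**c)
p1=robot.get_obs()['position'];print(p0,p1,robot.get_obs()['ft_force'])
a=c['color'][:,:,::-1]
def crop(x0,y0,n=28,s=20,m=28):
    return cv2.resize(a[y0:y0+m,x0:x0+n],None,fx=s,fy=s,interpolation=cv2.INTER_NEAREST)
cv2.imwrite('pics/hz5.png',crop(364,196,32,18,33))
for l in ('pin_balls','pin_shoulder','pin_handle','rail_hole'):
  for d in robot.tip_of(l,'scene')[:2]:print(l,d['p'],d['xy'])
for dz in (.0495,.0455,.034,.0115): print(dz,proj(c,p1-[0,0,dz]))
E
```

```text
[0.5833 0.1726 0.1308] [0.5834 0.1726 0.1309] [ 0.3312 -0.2617 -1.1648]
pin_balls 0.63 [382.9, 204.6]
pin_shoulder 0.59 [380.9, 197.4]
pin_shoulder 0.39 [323.7, 366.4]
pin_handle 0.46 [384.6, 190.0]
pin_handle 0.34 [446.8, 219.4]
rail_hole 0.84 [286.0, 239.5]
rail_hole 0.68 [126.0, 320.3]
0.0495 [381.3043 213.2962]
0.0455 [381.3734 211.8549]
0.034 [381.573  207.6859]
0.0115 [381.969  199.4193]
```

View pics/hz5.png

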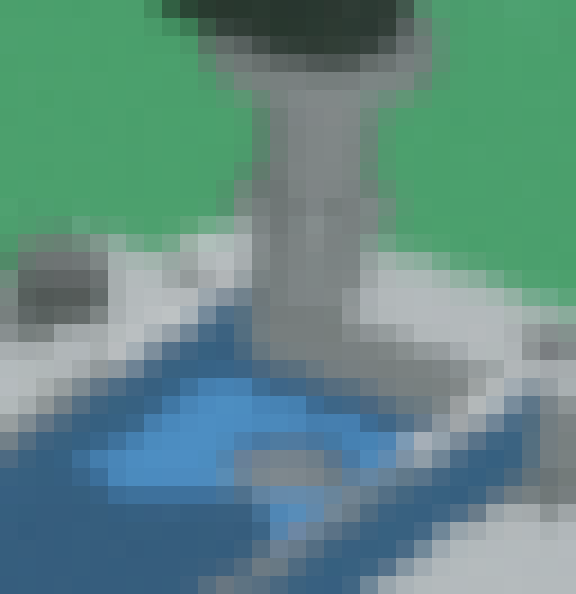

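Request:
{"op": "send_rows", "data": {"deltas": [{"tx":0.19,"ty":-0.09,"tz":0.5,"rx":0,"ry":0,"rz":0},{"tx":0.19,"ty":-0.09,"tz":1,"rx":0,"ry":0,"rz":0},{"tx":0.19,"ty":-0.09,"tz":1.5,"rx":0,"ry":0,"rz":0},{"tx":0.19,"ty":-0.09,"tz":2,"rx":0,"ry":0,"rz":0},{"tx":0.19,"ty":-0.09,"tz":2,"rx":0,"ry":0,"rz":0}]}}

```text
time: 13.8
position: [0.58, 0.1719, 0.1089]
tool_rot: [0.076, 0.997, -0.0, -0.001]
ft_force: [-1.2, -0.3, -2.4]
grip_width: 0.0293
```

Request:
{"op": "send_rows", "data": {"deltas": [{"tx":0,"ty":0,"tz":0.1,"rx":0,"ry":0,"rz":0},{"tx":0,"ty":0,"tz":0.2,"rx":0,"ry":0,"rz":0},{"tx":0,"ty":0,"tz":0.3,"rx":0,"ry":0,"rz":0},{"tx":0,"ty":0,"tz":0.3,"rx":0,"ry":0,"rz":0}]}}

```text
time: 14.13
position: [0.5811, 0.1721, 0.1075]
tool_rot: [0.076, 0.997, -0.0, 0.0]
ft_force: [0.3, -0.7, -3.0]
grip_width: 0.0295
```

```bash
cd .;python3 - <<'E'
from h import *
c=robot.camera('scene');np.savez('scene6.npz',**c)
o=robot.get_obs();p1=o['position'];print(p1,o['ft_force'],o['moment'])
a=c['color'][:,:,::-1]
cv2.imwrite('pics/hz6.png',cv2.resize(a[190:232,362:400],None,fx=14,fy=14,interpolation=cv2.INTER_NEAREST))
for dz in (.0495,.0455,.034,.0115): print(dz,proj(c,p1-[0,0,dz]))
E
```

```text
[0.5811 0.1721 0.1076] [ 0.0621 -0.0932 -1.7864] [ 0.0065 -0.0139  0.0203]
0.0495 [379.9692 221.5053]
0.0455 [380.0355 220.0904]
0.034 [380.2273 215.9982]
0.0115 [380.6075 207.8847]
```

View pics/hz6.png

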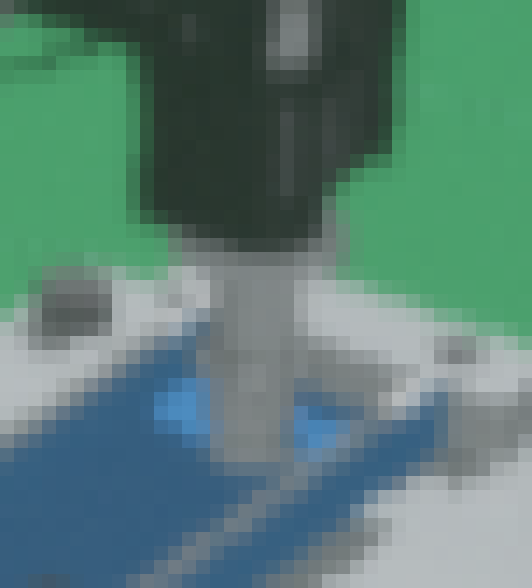

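Request:
{"op": "send_rows", "data": {"deltas": [{"tx":0,"ty":0,"tz":0.1,"rx":0,"ry":0,"rz":0},{"tx":0,"ty":0,"tz":0.2,"rx":0,"ry":0,"rz":0},{"tx":0,"ty":0,"tz":0.3,"rx":0,"ry":0,"rz":0}]}}

```text
time: 14.43
position: [0.5811, 0.1721, 0.1046]
tool_rot: [0.076, 0.997, 0.0, 0.0]
ft_force: [0.2, -0.2, -1.3]
grip_width: 0.0293
```

Request:
{"op": "send_rows", "data": {"deltas": [{"tx":0,"ty":0,"tz":0.1,"rx":0,"ry":0,"rz":0},{"tx":0,"ty":0,"tz":0.15,"rx":0,"ry":0,"rz":0},{"tx":0,"ty":0,"tz":0.15,"rx":0,"ry":0,"rz":0}]}}

```text
time: 14.68
position: [0.5811, 0.172, 0.1029]
tool_rot: [0.076, 0.997, -0.0, -0.0]
ft_force: [-0.5, 0.6, -1.3]
grip_width: 0.0296
```

Request:
{"op": "send_rows", "data": {"deltas": [{"tx":0,"ty":0,"tz":0.1,"rx":0,"ry":0,"rz":0},{"tx":0,"ty":0,"tz":0.2,"rx":0,"ry":0,"rz":0},{"tx":0,"ty":0,"tz":0.3,"rx":0,"ry":0,"rz":0}]}}

```text
time: 14.93
position: [0.5814, 0.172, 0.1001]
tool_rot: [0.076, 0.997, 0.0, 0.0]
ft_force: [-0.1, 0.3, -0.2]
grip_width: 0.0293
```

Request:
{"op": "send_rows", "data": {"deltas": [{"tx":0,"ty":0,"tz":0.1,"rx":0,"ry":0,"rz":0},{"tx":0,"ty":0,"tz":0.2,"rx":0,"ry":0,"rz":0},{"tx":0,"ty":0,"tz":0.2,"rx":0,"ry":0,"rz":0}]}}

```text
time: 15.18
position: [0.5815, 0.172, 0.098]
tool_rot: [0.076, 0.997, 0.0, 0.0]
ft_force: [0.7, -0.1, -1.4]
grip_width: 0.0293
```

Request:
{"op": "send_rows", "data": {"deltas": [{"tx":0,"ty":0,"tz":0.1,"rx":0,"ry":0,"rz":0},{"tx":0,"ty":0,"tz":0.2,"rx":0,"ry":0,"rz":0},{"tx":0,"ty":0,"tz":0.2,"rx":0,"ry":0,"rz":0}]}}

```text
time: 15.43
position: [0.5814, 0.172, 0.096]
tool_rot: [0.076, 0.997, 0.0, 0.0]
ft_force: [2.3, -0.0, -1.7]
grip_width: 0.0293
```

Request:
{"op": "send_rows", "data": {"deltas": [{"tx":0,"ty":0,"tz":0.05,"rx":0,"ry":0,"rz":0},{"tx":0,"ty":0,"tz":0.1,"rx":0,"ry":0,"rz":0},{"tx":0,"ty":0,"tz":0.1,"rx":0,"ry":0,"rz":0}]}}

```text
time: 15.68
position: [0.5814, 0.172, 0.0951]
tool_rot: [0.076, 0.997, 0.0, 0.0]
ft_force: [2.1, -1.1, -0.7]
grip_width: 0.0294
```

Request:
{"op": "send_rows", "data": {"deltas": [{"tx":0,"ty":0,"tz":0.05,"rx":0,"ry":0,"rz":0},{"tx":0,"ty":0,"tz":0.1,"rx":0,"ry":0,"rz":0},{"tx":0,"ty":0,"tz":0.1,"rx":0,"ry":0,"rz":0}]}}

```text
time: 15.93
position: [0.5815, 0.172, 0.0945]
tool_rot: [0.076, 0.997, 0.0, 0.001]
ft_force: [2.1, -1.7, 1.4]
grip_width: 0.0292
```

```bash
cd .;python3 - <<'E'
from h import *
for i in range(5):
  c=robot.camera('scene');o=robot.get_obs();print(o['position'],o['ft_force'],o['moment'])
a=c['color'][:,:,::-1]
cv2.imwrite('pics/hz7.png',cv2.resize(a[180:232,352:410],None,fx=10,fy=10,interpolation=cv2.INTER_CUBIC))
E
```

```text
[0.5815 0.1721 0.0945] [ 2.2913 -0.1004  1.4421] [-0.2146 -0.3994 -0.0181]
[0.5815 0.172  0.0945] [ 2.2155 -0.5841  1.0622] [-0.1981 -0.3882 -0.03  ]
[0.5815 0.172  0.0945] [ 1.8434 -1.6188  2.2594] [-0.1192 -0.3628 -0.0253]
[0.5815 0.172  0.0945] [ 1.4307 -0.5371  2.1068] [-0.2032 -0.5128  0.0286]
[0.5815 0.172  0.0945] [ 1.6895 -1.4777  3.502 ] [-0.2392 -0.4432 -0.0407]
```

View pics/hz7.png

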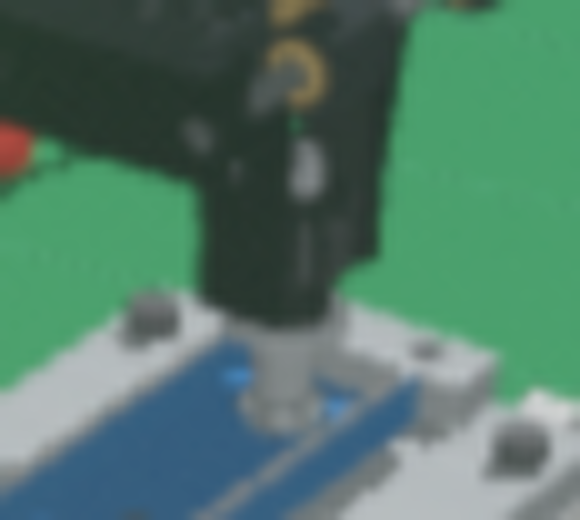

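Request:
{"op": "send_rows", "data": {"deltas": [{"tx":0,"ty":0,"tz":0,"rx":0,"ry":0,"rz":0},{"tx":0,"ty":0,"tz":0,"rx":0,"ry":0,"rz":0},{"tx":0,"ty":0,"tz":0,"rx":0,"ry":0,"rz":0},{"tx":0,"ty":0,"tz":0,"rx":0,"ry":0,"rz":0},{"tx":0,"ty":0,"tz":0,"rx":0,"ry":0,"rz":0}], "claw": 5.5}}

```text
time: 16.6
position: [0.5803, 0.1721, 0.0937]
tool_rot: [0.076, 0.997, -0.0, -0.001]
ft_force: [0.1, -0.2, -0.3]
grip_width: 0.052
```

Request:
{"op": "send_rows", "data": {"deltas": [{"tx":0,"ty":0,"tz":-1,"rx":0,"ry":0,"rz":0},{"tx":0,"ty":0,"tz":-2.5,"rx":0,"ry":0,"rz":0},{"tx":0,"ty":0,"tz":-4.5,"rx":0,"ry":0,"rz":0},{"tx":0,"ty":0,"tz":-5.5,"rx":0,"ry":0,"rz":0},{"tx":0,"ty":0,"tz":-5.5,"rx":0,"ry":0,"rz":0}]}}

```text
time: 17.02
position: [0.583, 0.1724, 0.1522]
tool_rot: [0.076, 0.997, 0.001, 0.003]
ft_force: [-0.3, -0.5, -1.0]
grip_width: 0.0548
```

Request:
{"op": "send_rows", "data": {"deltas": [{"tx":0,"ty":0,"tz":0,"rx":0,"ry":0,"rz":0},{"tx":0,"ty":0,"tz":0,"rx":0,"ry":0,"rz":0},{"tx":0,"ty":0,"tz":0,"rx":0,"ry":0,"rz":0},{"tx":0,"ty":0,"tz":0,"rx":0,"ry":0,"rz":0},{"tx":0,"ty":0,"tz":0,"rx":0,"ry":0,"rz":0}], "claw": 0, "squeeze": 40}}

```text
time: 17.43
position: [0.5806, 0.172, 0.1482]
tool_rot: [0.076, 0.997, -0.0, -0.001]
ft_force: [-0.4, -0.5, -0.6]
grip_width: 0.0296
```

Request:
{"op": "send_rows", "data": {"deltas": [{"tx":0,"ty":0,"tz":0,"rx":0,"ry":0,"rz":0},{"tx":0,"ty":0,"tz":0,"rx":0,"ry":0,"rz":0},{"tx":0,"ty":0,"tz":0,"rx":0,"ry":0,"rz":0},{"tx":0,"ty":0,"tz":0,"rx":0,"ry":0,"rz":0},{"tx":0,"ty":0,"tz":0,"rx":0,"ry":0,"rz":0}]}}

```text
time: 17.85
position: [0.5811, 0.172, 0.149]
tool_rot: [0.076, 0.997, 0.0, 0.0]
ft_force: [0.8, 0.4, 0.5]
grip_width: 0.002
```

```bash
cd .;python3 - <<'E'
from h import *
c=robot.camera('scene');np.savez('scene7.npz',**c);o=robot.get_obs();print(o)
a=c['color'][:,:,::-1]
cv2.imwrite('pics/hz8.png',cv2.resize(a[160:232,352:410],None,fx=8,fy=8,interpolation=cv2.INTER_NEAREST))
print(proj(c,o['position']),proj(c,[*o['position'][:2],.129]))
E
```

```text
{'time': 17.9, 'q': array([ 0.1037,  0.5916,  1.5503, -0.    ,  0.9996, -1.3153]), 'joint_velocities': array([0.003 , 0.0004, 0.0007, 0.0018, 0.0007, 0.0002]), 'joint_torque': array([ -0.0033, -43.9198, -14.8082,  -0.014 ,   0.0838,   0.    ]), 'position': array([0.5811, 0.172 , 0.1491]), 'tool_rot': array([ 0.0758,  0.9971, -0.    ,  0.    ]), 'ft_force': array([-0.0352,  0.0587,  0.1277]), 'moment': array([0.0603, 0.0103, 0.0339]), 'grip_width': 0.0010362299930542064}
[381.5174 188.2054] [381.1637 195.7552]
```

View pics/hz8.png

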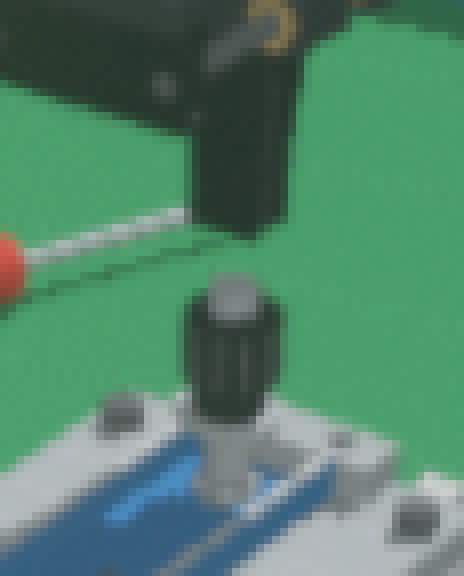

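Request:
{"op": "send_rows", "data": {"deltas": [{"tx":-0.02,"ty":0,"tz":0.6,"rx":0,"ry":0,"rz":0},{"tx":-0.02,"ty":0,"tz":1.2,"rx":0,"ry":0,"rz":0},{"tx":-0.02,"ty":0,"tz":1.7,"rx":0,"ry":0,"rz":0},{"tx":-0.02,"ty":0,"tz":1.7,"rx":0,"ry":0,"rz":0}]}}

```text
time: 18.23
position: [0.5801, 0.1719, 0.1304]
tool_rot: [0.076, 0.997, -0.0, -0.002]
ft_force: [0.4, -0.0, 0.2]
grip_width: 0.0004
```

Request:
{"op": "send_rows", "data": {"deltas": [{"tx":0,"ty":0,"tz":0.1,"rx":0,"ry":0,"rz":0},{"tx":0,"ty":0,"tz":0.2,"rx":0,"ry":0,"rz":0},{"tx":0,"ty":0,"tz":0.3,"rx":0,"ry":0,"rz":0},{"tx":0,"ty":0,"tz":0.4,"rx":0,"ry":0,"rz":0}]}}

```text
time: 18.57
position: [0.582, 0.1721, 0.1288]
tool_rot: [0.076, 0.997, 0.0, 0.001]
ft_force: [-0.5, -0.1, 4.6]
grip_width: 0.0006
```

Request:
{"op": "send_rows", "data": {"deltas": [{"tx":0,"ty":0,"tz":0.1,"rx":0,"ry":0,"rz":0},{"tx":0,"ty":0,"tz":0.2,"rx":0,"ry":0,"rz":0}]}}

```text
time: 18.73
position: [0.5821, 0.1721, 0.1271]
tool_rot: [0.076, 0.997, 0.0, 0.001]
ft_force: [-0.6, 0.2, 5.6]
grip_width: 0.0005
```

```bash
cd .;python3 - <<'E'
from h import *
c=robot.camera('scene');o=robot.get_obs();print(o['position'],o['ft_force'])
a=c['color'][:,:,::-1]
cv2.imwrite('pics/hz9.png',cv2.resize(a[160:232,352:410],None,fx=8,fy=8,interpolation=cv2.INTER_CUBIC))
E
```

```text
[0.582  0.1721 0.1269] [-0.3349  0.2023  5.6901]
```

View pics/hz9.png

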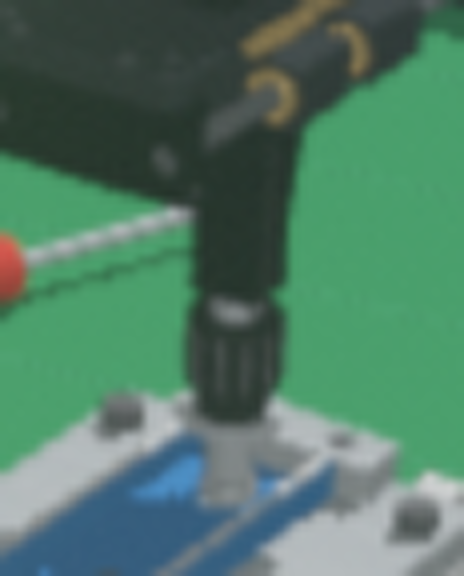

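Pressing the button centrally. The pin is upright and 5.7 N is building, so I'll continue.

Request:
{"op": "send_rows", "data": {"deltas": [{"tx":0,"ty":0,"tz":0.1,"rx":0,"ry":0,"rz":0},{"tx":0,"ty":0,"tz":0.2,"rx":0,"ry":0,"rz":0},{"tx":0,"ty":0,"tz":0.3,"rx":0,"ry":0,"rz":0}]}}

```text
time: 19.03
position: [0.5822, 0.172, 0.1247]
tool_rot: [0.076, 0.997, 0.0, 0.001]
ft_force: [-1.3, -0.1, 10.3]
grip_width: 0.0006
```

Request:
{"op": "send_rows", "data": {"deltas": [{"tx":0,"ty":0,"tz":0.1,"rx":0,"ry":0,"rz":0},{"tx":0,"ty":0,"tz":0.2,"rx":0,"ry":0,"rz":0},{"tx":0,"ty":0,"tz":0.3,"rx":0,"ry":0,"rz":0}]}}

```text
time: 19.28
position: [0.5825, 0.1722, 0.1215]
tool_rot: [0.076, 0.997, 0.0, 0.002]
ft_force: [0.6, 0.2, 1.6]
grip_width: 0.0004
```

```bash
cd .;python3 - <<'E'
from h import *
c=robot.camera('scene');o=robot.get_obs();print(o['position'],o['ft_force'])
a=c['color'][:,:,::-1]
cv2.imwrite('pics/hz10.png',cv2.resize(a[160:232,352:410],None,fx=8,fy=8,interpolation=cv2.INTER_CUBIC))
E
```

```text
[0.5818 0.1721 0.1207] [ 0.4694  0.4031 -0.5624]
```

View pics/hz10.png

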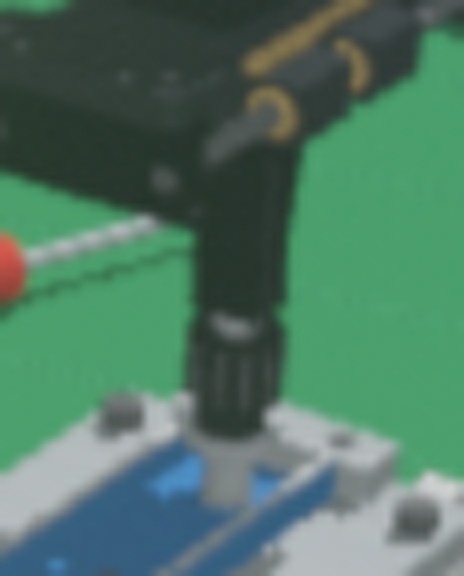

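Request:
{"op": "send_rows", "data": {"deltas": [{"tx":0,"ty":0,"tz":0.15,"rx":0,"ry":0,"rz":0},{"tx":0,"ty":0,"tz":0.3,"rx":0,"ry":0,"rz":0},{"tx":0,"ty":0,"tz":0.45,"rx":0,"ry":0,"rz":0}]}}

```text
time: 19.58
position: [0.5808, 0.172, 0.1149]
tool_rot: [0.076, 0.997, -0.0, -0.001]
ft_force: [0.3, 0.1, -0.1]
grip_width: 0.0007
```

Request:
{"op": "send_rows", "data": {"deltas": [{"tx":0,"ty":0,"tz":0.15,"rx":0,"ry":0,"rz":0},{"tx":0,"ty":0,"tz":0.3,"rx":0,"ry":0,"rz":0},{"tx":0,"ty":0,"tz":0.45,"rx":0,"ry":0,"rz":0}]}}

```text
time: 19.83
position: [0.5811, 0.172, 0.1106]
tool_rot: [0.076, 0.997, -0.0, -0.0]
ft_force: [0.7, -0.6, 0.6]
grip_width: 0.0002
```

Request:
{"op": "send_rows", "data": {"deltas": [{"tx":0,"ty":0,"tz":0.15,"rx":0,"ry":0,"rz":0},{"tx":0,"ty":0,"tz":0.3,"rx":0,"ry":0,"rz":0},{"tx":0,"ty":0,"tz":0.45,"rx":0,"ry":0,"rz":0}]}}

```text
time: 20.08
position: [0.5815, 0.1721, 0.1067]
tool_rot: [0.076, 0.997, 0.0, 0.0]
ft_force: [-0.5, -0.6, 2.1]
grip_width: 0.0004
```

```bash
cd .;python3 - <<'E'
from h import *
c=robot.camera('scene');o=robot.get_obs();print(o['position'],o['ft_force'])
a=c['color'][:,:,::-1]
cv2.imwrite('pics/hz11.png',cv2.resize(a[160:232,352:410],None,fx=8,fy=8,interpolation=cv2.INTER_CUBIC))
E
```

```text
[0.5813 0.172  0.1063] [ 0.0724 -0.152  -0.636 ]
```

View pics/hz11.png

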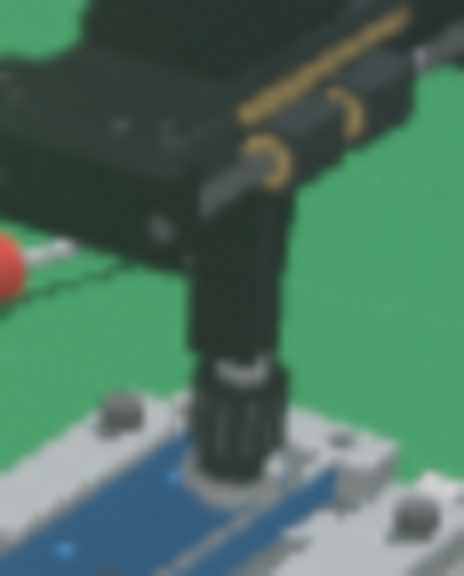

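Sliding down with the finger. I'll continue in small steps to the bottom.

Request:
{"op": "send_rows", "data": {"deltas": [{"tx":0,"ty":0,"tz":0.1,"rx":0,"ry":0,"rz":0},{"tx":0,"ty":0,"tz":0.2,"rx":0,"ry":0,"rz":0},{"tx":0,"ty":0,"tz":0.3,"rx":0,"ry":0,"rz":0},{"tx":0,"ty":0,"tz":0.4,"rx":0,"ry":0,"rz":0}]}}

```text
time: 20.47
position: [0.5808, 0.172, 0.1026]
tool_rot: [0.076, 0.997, -0.0, -0.001]
ft_force: [-1.5, -0.1, 3.3]
grip_width: 0.0004
```

Request:
{"op": "send_rows", "data": {"deltas": [{"tx":0,"ty":0,"tz":0.1,"rx":0,"ry":0,"rz":0},{"tx":0,"ty":0,"tz":0.2,"rx":0,"ry":0,"rz":0}]}}

```text
time: 20.63
position: [0.5809, 0.1721, 0.1008]
tool_rot: [0.076, 0.997, -0.0, -0.0]
ft_force: [-2.2, -0.6, 5.4]
grip_width: 0.0005
```

Request:
{"op": "send_rows", "data": {"deltas": [{"tx":0,"ty":0,"tz":0.1,"rx":0,"ry":0,"rz":0},{"tx":0,"ty":0,"tz":0.2,"rx":0,"ry":0,"rz":0}]}}

```text
time: 20.8
position: [0.5809, 0.1721, 0.0995]
tool_rot: [0.076, 0.997, -0.0, -0.0]
ft_force: [-3.5, 0.9, 10.7]
grip_width: 0.0007
```

Request:
{"op": "send_rows", "data": {"deltas": [{"tx":0,"ty":0,"tz":0.05,"rx":0,"ry":0,"rz":0},{"tx":0,"ty":0,"tz":0.1,"rx":0,"ry":0,"rz":0},{"tx":0,"ty":0,"tz":0.1,"rx":0,"ry":0,"rz":0}]}}

```text
time: 21.05
position: [0.581, 0.1721, 0.0992]
tool_rot: [0.076, 0.997, -0.0, -0.0]
ft_force: [-4.3, -1.4, 13.0]
grip_width: 0.0009
```

```bash
cd .;python3 - <<'E'
from h import *
c=robot.camera('scene');o=robot.get_obs();print(o['position'],o['ft_force'])
a=c['color'][:,:,::-1]
cv2.imwrite('pics/hz12.png',cv2.resize(a[160:232,352:410],None,fx=8,fy=8,interpolation=cv2.INTER_CUBIC))
E
```

```text
[0.581  0.1721 0.0992] [-3.9254  0.3813 12.0783]
```

View pics/hz12.png

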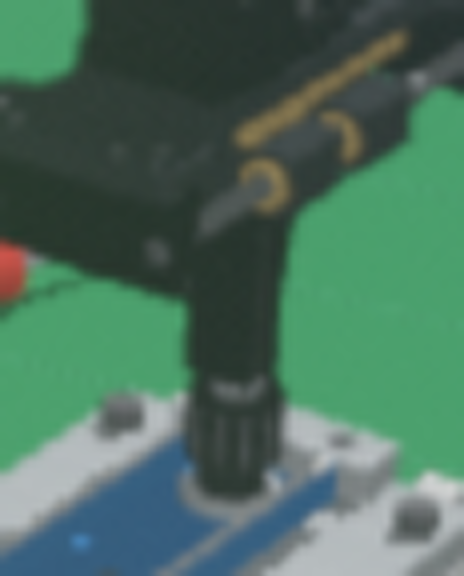

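Request:
{"op": "send_rows", "data": {"deltas": [{"tx":0,"ty":0,"tz":-0.2,"rx":0,"ry":0,"rz":0},{"tx":0,"ty":0,"tz":-0.5,"rx":0,"ry":0,"rz":0},{"tx":0,"ty":0,"tz":-1,"rx":0,"ry":0,"rz":0},{"tx":0,"ty":0,"tz":-2,"rx":0,"ry":0,"rz":0},{"tx":0,"ty":0,"tz":-3,"rx":0,"ry":0,"rz":0}]}}

```text
time: 21.52
position: [0.5812, 0.1719, 0.1277]
tool_rot: [0.076, 0.997, -0.0, -0.0]
ft_force: [0.8, -1.3, 0.0]
grip_width: 0.0005
```

```bash
cd .;python3 - <<'E'
from h import *
robot.camera('scene');robot.camera('scene');robot.camera('scene')
c=robot.camera('scene');np.savez('scene13.npz',**c);o=robot.get_obs();print(o['position'],o['ft_force'])
a=c['color'][:,:,::-1]
cv2.imwrite('pics/hz13.png',cv2.resize(a[170:232,352:410],None,fx=9,fy=9,interpolation=cv2.INTER_NEAREST))
for z in (.057,.061,.071,.095,.098,.103):print(z,proj(c,[.5812,.1719,z]), ((proj(c,[.5812,.1719,z])-[352,170]+.5)*9))
E
```

```text
[0.5817 0.1721 0.1281] [0.0968 0.3447 0.5952]
0.057 [379.9524 221.925 ] [256.0712 471.8252]
0.061 [380.0186 220.5112] [256.6675 459.1012]
0.071 [380.1852 216.9576] [258.1664 427.1182]
0.095 [380.5902 208.3149] [261.8119 349.3342]
0.098 [380.6414 207.2231] [262.2724 339.5081]
0.103 [380.7269 205.3977] [263.0424 323.0795]
```

View pics/hz13.png

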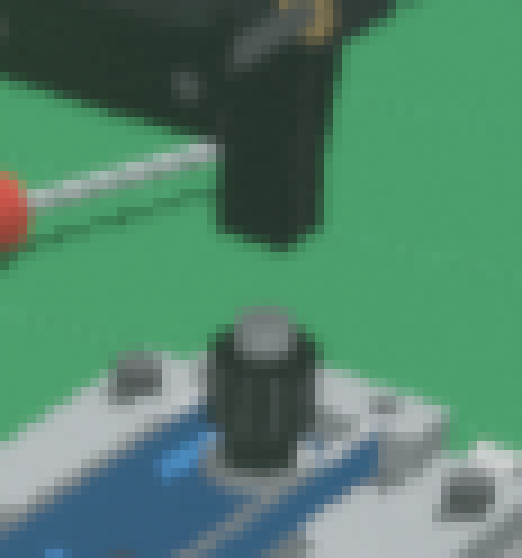

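Request:
{"op": "send_rows", "data": {"deltas": [{"tx":0,"ty":0,"tz":-0.5,"rx":0,"ry":0,"rz":0},{"tx":0,"ty":0,"tz":-0.5,"rx":0,"ry":0,"rz":0},{"tx":0,"ty":0,"tz":-0.5,"rx":0,"ry":0,"rz":0},{"tx":0,"ty":0,"tz":-0.5,"rx":0,"ry":0,"rz":0},{"tx":0,"ty":0,"tz":-0.5,"rx":0,"ry":0,"rz":0}], "claw": 5.5, "squeeze": 15}}

```text
time: 22.13
position: [0.5811, 0.172, 0.1323]
tool_rot: [0.076, 0.997, -0.0, -0.0]
ft_force: [-0.7, -0.2, 0.3]
grip_width: 0.0259
```

Request:
{"op": "send_rows", "data": {"deltas": [{"tx":0,"ty":0,"tz":0,"rx":0,"ry":0,"rz":0},{"tx":0,"ty":0,"tz":0,"rx":0,"ry":0,"rz":0},{"tx":0,"ty":0,"tz":0,"rx":0,"ry":0,"rz":0},{"tx":0,"ty":0,"tz":0,"rx":0,"ry":0,"rz":0}]}}

```text
time: 22.47
position: [0.5812, 0.172, 0.1325]
tool_rot: [0.076, 0.997, -0.0, -0.0]
ft_force: [-0.2, 0.5, 0.2]
grip_width: 0.0505
```

```bash
cd .;python3 -c "
from h import *
delta([.5815,.172,.074])"
```

```text
t 22.4667 pos [0.5812 0.172  0.1325] F [-0.2297  0.5126  0.1861] w 0.050530595563245566 
 delta cm [-0.0273  0.0034  5.8469] rot [-0.0001 -0.0001  0.    ] |d| 5.846969287261619
```

Request:
{"op": "send_rows", "data": {"deltas": [{"tx":0,"ty":0,"tz":1.5,"rx":0,"ry":0,"rz":0},{"tx":0,"ty":0,"tz":3,"rx":0,"ry":0,"rz":0},{"tx":0,"ty":0,"tz":4.3,"rx":0,"ry":0,"rz":0},{"tx":0,"ty":0,"tz":5.3,"rx":0,"ry":0,"rz":0},{"tx":0,"ty":0,"tz":5.8,"rx":0,"ry":0,"rz":0}]}}

```text
time: 22.88
position: [0.5805, 0.1719, 0.0731]
tool_rot: [0.076, 0.997, -0.0, -0.001]
ft_force: [0.0, 0.8, -0.5]
grip_width: 0.0549
```

Request:
{"op": "send_rows", "data": {"deltas": [{"tx":0,"ty":0,"tz":0,"rx":0,"ry":0,"rz":0},{"tx":0,"ty":0,"tz":0,"rx":0,"ry":0,"rz":0},{"tx":0,"ty":0,"tz":0,"rx":0,"ry":0,"rz":0},{"tx":0,"ty":0,"tz":0,"rx":0,"ry":0,"rz":0},{"tx":0,"ty":0,"tz":0,"rx":0,"ry":0,"rz":0}], "claw": 2.4, "squeeze": 15}}

```text
time: 23.3
position: [0.5818, 0.1721, 0.0753]
tool_rot: [0.076, 0.997, 0.0, 0.001]
ft_force: [0.1, -0.1, 0.8]
grip_width: 0.0298
```

Request:
{"op": "send_rows", "data": {"deltas": [{"tx":0,"ty":0,"tz":0,"rx":0,"ry":0,"rz":0},{"tx":0,"ty":0,"tz":0,"rx":0,"ry":0,"rz":0},{"tx":0,"ty":0,"tz":0,"rx":0,"ry":0,"rz":0}]}}

```text
time: 23.55
position: [0.5818, 0.1721, 0.0753]
tool_rot: [0.076, 0.997, 0.0, 0.001]
ft_force: [-0.4, -0.1, 4.3]
grip_width: 0.0292
```

```bash
cd .;python3 - <<'E'
from h import *
c=robot.camera('scene');o=robot.get_obs();print(o['position'],o['ft_force'],o['moment'],o['grip_width'])
a=c['color'][:,:,::-1]
cv2.imwrite('pics/hz14.png',cv2.resize(a[170:232,352:410],None,fx=9,fy=9,interpolation=cv2.INTER_CUBIC))
E
```

```text
[0.5818 0.1721 0.0753] [-1.1591 -0.1989  4.4097] [-0.0589  0.1155  0.0337] 0.029333878570395724
```

View pics/hz14.png

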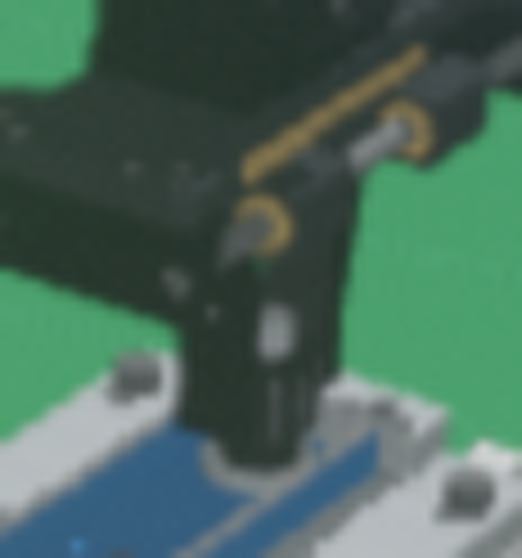

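Request:
{"op": "send_rows", "data": {"deltas": [{"tx":0,"ty":0,"tz":-0.05,"rx":0,"ry":0,"rz":0},{"tx":0,"ty":0,"tz":-0.1,"rx":0,"ry":0,"rz":0},{"tx":0,"ty":0,"tz":-0.15,"rx":0,"ry":0,"rz":0}]}}

```text
time: 23.85
position: [0.5807, 0.172, 0.0755]
tool_rot: [0.076, 0.997, -0.0, -0.001]
ft_force: [0.2, 0.3, -2.0]
grip_width: 0.0298
```

Request:
{"op": "send_rows", "data": {"deltas": [{"tx":0,"ty":0,"tz":-0.05,"rx":0,"ry":0,"rz":0},{"tx":0,"ty":0,"tz":-0.1,"rx":0,"ry":0,"rz":0},{"tx":0,"ty":0,"tz":-0.1,"rx":0,"ry":0,"rz":0}]}}

```text
time: 24.1
position: [0.5809, 0.172, 0.0767]
tool_rot: [0.076, 0.997, -0.0, -0.0]
ft_force: [-0.0, -0.7, -2.1]
grip_width: 0.0294
```

Request:
{"op": "send_rows", "data": {"deltas": [{"tx":0,"ty":0,"tz":-0.05,"rx":0,"ry":0,"rz":0},{"tx":0,"ty":0,"tz":-0.1,"rx":0,"ry":0,"rz":0},{"tx":0,"ty":0,"tz":-0.1,"rx":0,"ry":0,"rz":0}]}}

```text
time: 24.35
position: [0.5808, 0.172, 0.0775]
tool_rot: [0.076, 0.997, -0.0, -0.001]
ft_force: [-0.0, 0.9, -5.4]
grip_width: 0.0296
```

Request:
{"op": "send_rows", "data": {"deltas": [{"tx":0,"ty":0,"tz":-0.05,"rx":0,"ry":0,"rz":0},{"tx":0,"ty":0,"tz":-0.1,"rx":0,"ry":0,"rz":0},{"tx":0,"ty":0,"tz":-0.1,"rx":0,"ry":0,"rz":0}]}}

```text
time: 24.6
position: [0.5805, 0.172, 0.0778]
tool_rot: [0.076, 0.997, -0.0, -0.001]
ft_force: [1.1, 1.5, -13.4]
grip_width: 0.0291
```

Request:
{"op": "send_rows", "data": {"deltas": [{"tx":0,"ty":0,"tz":0,"rx":0,"ry":0,"rz":0},{"tx":0,"ty":0,"tz":0,"rx":0,"ry":0,"rz":0},{"tx":0,"ty":0,"tz":0,"rx":0,"ry":0,"rz":0}]}}

```text
time: 24.85
position: [0.5804, 0.172, 0.0779]
tool_rot: [0.076, 0.997, -0.0, -0.001]
ft_force: [2.1, 0.5, -18.4]
grip_width: 0.0291
```

Request:
{"op": "send_rows", "data": {"deltas": [{"tx":0,"ty":0,"tz":0.1,"rx":0,"ry":0,"rz":0},{"tx":0,"ty":0,"tz":0.2,"rx":0,"ry":0,"rz":0},{"tx":0,"ty":0,"tz":0.3,"rx":0,"ry":0,"rz":0},{"tx":0,"ty":0,"tz":0.35,"rx":0,"ry":0,"rz":0},{"tx":0,"ty":0,"tz":0.35,"rx":0,"ry":0,"rz":0}]}}

```text
time: 25.27
position: [0.582, 0.172, 0.0771]
tool_rot: [0.076, 0.997, 0.0, 0.001]
ft_force: [-1.1, -0.8, -0.8]
grip_width: 0.0298
```

Request:
{"op": "send_rows", "data": {"deltas": [{"tx":0,"ty":0,"tz":0.05,"rx":0,"ry":0,"rz":0},{"tx":0,"ty":0,"tz":0.1,"rx":0,"ry":0,"rz":0},{"tx":0,"ty":0,"tz":0.15,"rx":0,"ry":0,"rz":0},{"tx":0,"ty":0,"tz":0.15,"rx":0,"ry":0,"rz":0}]}}

```text
time: 25.6
position: [0.5818, 0.1721, 0.0753]
tool_rot: [0.076, 0.997, 0.0, 0.001]
ft_force: [-2.6, -0.3, 4.7]
grip_width: 0.0299
```

Request:
{"op": "send_rows", "data": {"deltas": [{"tx":0,"ty":0,"tz":0,"rx":0,"ry":0,"rz":0},{"tx":0,"ty":0,"tz":0,"rx":0,"ry":0,"rz":0},{"tx":0,"ty":0,"tz":0,"rx":0,"ry":0,"rz":0},{"tx":0,"ty":0,"tz":0,"rx":0,"ry":0,"rz":0},{"tx":0,"ty":0,"tz":0,"rx":0,"ry":0,"rz":0}], "claw": 5.5}}

```text
time: 26.02
position: [0.5814, 0.172, 0.0739]
tool_rot: [0.076, 0.997, 0.0, 0.0]
ft_force: [0.3, 0.6, -0.3]
grip_width: 0.0523
```

Request:
{"op": "send_rows", "data": {"deltas": [{"tx":0,"ty":0,"tz":-1,"rx":0,"ry":0,"rz":0},{"tx":0,"ty":0,"tz":-3,"rx":0,"ry":0,"rz":0},{"tx":0,"ty":0,"tz":-6,"rx":0,"ry":0,"rz":0},{"tx":0,"ty":0,"tz":-9.5,"rx":0,"ry":0,"rz":0},{"tx":0,"ty":0,"tz":-13,"rx":0,"ry":0,"rz":0}]}}

```text
time: 26.43
position: [0.5807, 0.1719, 0.2055]
tool_rot: [0.076, 0.997, -0.0, -0.001]
ft_force: [0.1, 0.3, -0.2]
grip_width: 0.0551
```

```bash
cd .;python3 - <<'E'
from h import *
for i in range(5):c=robot.camera('scene')
o=robot.get_obs();print(o['position'],o['ft_force'],o['moment'],o['grip_width'],o['time'])
a=c['color'][:,:,::-1]
cv2.imwrite('pics/hz15.png',cv2.resize(a[150:232,345:420],None,fx=7,fy=7,interpolation=cv2.INTER_NEAREST))
for z in (.057,.103):print(z,((proj(c,[.5812,.1719,z])-[345,150]+.5)*7))
E
```

```text
[0.5808 0.172  0.2042] [-0.2095 -0.6449 -0.4686] [-0.0324  0.0469 -0.0427] 0.0551349892744833 26.6833
0.057 [248.1665 506.9751]
0.103 [253.5885 391.284 ]
```

View pics/hz15.png

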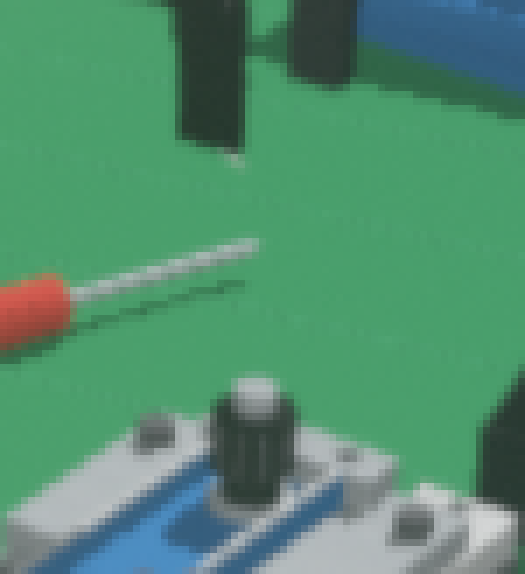

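```bash
cd .;python3 - <<'E'
from h import *
c=robot.camera('scene');p=dict(np.load('scene13.npz'))
A=p['color'][198:228,366:396,::-1];B=c['color'][198:228,366:396,::-1]
cv2.imwrite('pics/cmp.png',cv2.resize(np.hstack([A,B]),None,fx=13,fy=13,interpolation=cv2.INTER_NEAREST))
# track the pin's handle template
g=lambda x:cv2.cvtColor(np.ascontiguousarray(x),cv2.COLOR_RGB2GRAY).astype(np.float32)
a=g(p['color'])[202:226,373:389];b=g(c['color'])[202:226,373:389]
print(cv2.phaseCorrelate(a,b,cv2.createHanningWindow((16,24),cv2.CV_32F)))
print(cv2.phaseCorrelate(g(p['color'])[205:225,395:425],g(c['color'])[205:225,395:425]))
E
```

```text
((0.1198747139386045, 0.057874944908165915), 0.8463007230311632)
((0.13051446419290613, 0.00030381192845396754), 0.9839611963431041)
```

View pics/cmp.png

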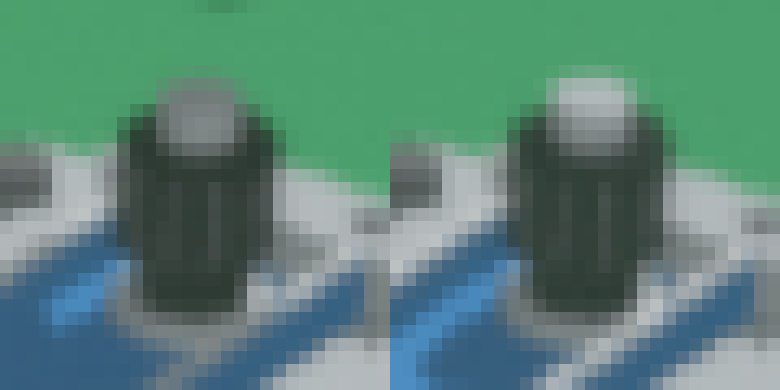

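Request:
{"op": "send_rows", "data": {"deltas": [{"tx":0,"ty":0,"tz":3,"rx":0,"ry":0,"rz":0},{"tx":0,"ty":0,"tz":6,"rx":0,"ry":0,"rz":0},{"tx":0,"ty":0,"tz":9,"rx":0,"ry":0,"rz":0},{"tx":0,"ty":0,"tz":11.5,"rx":0,"ry":0,"rz":0},{"tx":0,"ty":0,"tz":12.9,"rx":0,"ry":0,"rz":0}]}}

```text
time: 27.15
position: [0.5775, 0.1715, 0.07]
tool_rot: [0.076, 0.997, -0.001, -0.005]
ft_force: [-0.0, 0.5, 0.0]
grip_width: 0.0549
```

Request:
{"op": "send_rows", "data": {"deltas": [{"tx":0,"ty":0,"tz":0,"rx":0,"ry":0,"rz":0},{"tx":0,"ty":0,"tz":0,"rx":0,"ry":0,"rz":0},{"tx":0,"ty":0,"tz":0,"rx":0,"ry":0,"rz":0},{"tx":0,"ty":0,"tz":0,"rx":0,"ry":0,"rz":0},{"tx":0,"ty":0,"tz":0,"rx":0,"ry":0,"rz":0}], "claw": 2.4, "squeeze": 15}}

```text
time: 27.57
position: [0.5816, 0.172, 0.0757]
tool_rot: [0.076, 0.997, 0.0, 0.0]
ft_force: [0.5, -0.2, 0.4]
grip_width: 0.0302
```

Request:
{"op": "send_rows", "data": {"deltas": [{"tx":0,"ty":0,"tz":0,"rx":0,"ry":0,"rz":0},{"tx":0,"ty":0,"tz":0,"rx":0,"ry":0,"rz":0},{"tx":0,"ty":0,"tz":0,"rx":0,"ry":0,"rz":0}]}}

```text
time: 27.82
position: [0.5815, 0.1721, 0.0757]
tool_rot: [0.076, 0.997, 0.0, 0.0]
ft_force: [0.3, -0.1, 2.6]
grip_width: 0.0297
```

Request:
{"op": "send_rows", "data": {"deltas": [{"tx":0,"ty":0,"tz":-0.05,"rx":0,"ry":0,"rz":0},{"tx":0,"ty":0,"tz":-0.1,"rx":0,"ry":0,"rz":0},{"tx":0,"ty":0,"tz":-0.15,"rx":0,"ry":0,"rz":0},{"tx":0,"ty":0,"tz":-0.2,"rx":0,"ry":0,"rz":0},{"tx":0,"ty":0,"tz":-0.25,"rx":0,"ry":0,"rz":0}]}}

```text
time: 28.23
position: [0.5811, 0.172, 0.0774]
tool_rot: [0.076, 0.997, -0.0, -0.0]
ft_force: [-0.6, -0.1, -1.5]
grip_width: 0.0293
```

Request:
{"op": "send_rows", "data": {"deltas": [{"tx":0,"ty":0,"tz":-0.05,"rx":0,"ry":0,"rz":0},{"tx":0,"ty":0,"tz":-0.1,"rx":0,"ry":0,"rz":0},{"tx":0,"ty":0,"tz":-0.1,"rx":0,"ry":0,"rz":0}]}}

```text
time: 28.48
position: [0.5809, 0.172, 0.0779]
tool_rot: [0.076, 0.997, -0.0, -0.0]
ft_force: [-0.1, 0.5, -6.6]
grip_width: 0.0291
```

Request:
{"op": "send_rows", "data": {"deltas": [{"tx":0,"ty":0,"tz":-0.05,"rx":0,"ry":0,"rz":0},{"tx":0,"ty":0,"tz":-0.08,"rx":0,"ry":0,"rz":0},{"tx":0,"ty":0,"tz":-0.08,"rx":0,"ry":0,"rz":0},{"tx":0,"ty":0,"tz":-0.08,"rx":0,"ry":0,"rz":0}]}}

```text
time: 28.82
position: [0.5806, 0.172, 0.0782]
tool_rot: [0.076, 0.997, -0.0, -0.001]
ft_force: [1.9, 0.5, -15.5]
grip_width: 0.0297
```

Request:
{"op": "send_rows", "data": {"deltas": [{"tx":0,"ty":0,"tz":0.1,"rx":0,"ry":0,"rz":0},{"tx":0,"ty":0,"tz":0.2,"rx":0,"ry":0,"rz":0},{"tx":0,"ty":0,"tz":0.3,"rx":0,"ry":0,"rz":0},{"tx":0,"ty":0,"tz":0.4,"rx":0,"ry":0,"rz":0},{"tx":0,"ty":0,"tz":0.4,"rx":0,"ry":0,"rz":0}]}}

```text
time: 29.23
position: [0.5817, 0.172, 0.0763]
tool_rot: [0.076, 0.997, 0.0, 0.001]
ft_force: [-0.2, -0.6, -2.2]
grip_width: 0.0295
```

Request:
{"op": "send_rows", "data": {"deltas": [{"tx":0,"ty":0,"tz":0.05,"rx":0,"ry":0,"rz":0},{"tx":0,"ty":0,"tz":0.08,"rx":0,"ry":0,"rz":0},{"tx":0,"ty":0,"tz":0.08,"rx":0,"ry":0,"rz":0}]}}

```text
time: 29.48
position: [0.5817, 0.172, 0.0757]
tool_rot: [0.076, 0.997, 0.0, 0.001]
ft_force: [-3.1, -0.6, 4.7]
grip_width: 0.0296
```

Request:
{"op": "send_rows", "data": {"deltas": [{"tx":0,"ty":0,"tz":0,"rx":0,"ry":0,"rz":0},{"tx":0,"ty":0,"tz":0,"rx":0,"ry":0,"rz":0},{"tx":0,"ty":0,"tz":0,"rx":0,"ry":0,"rz":0},{"tx":0,"ty":0,"tz":0,"rx":0,"ry":0,"rz":0},{"tx":0,"ty":0,"tz":0,"rx":0,"ry":0,"rz":0}], "claw": 5.5}}

```text
time: 29.9
position: [0.5813, 0.172, 0.0744]
tool_rot: [0.076, 0.997, 0.0, 0.0]
ft_force: [-0.5, -0.2, -0.4]
grip_width: 0.0519
```

Request:
{"op": "send_rows", "data": {"deltas": [{"tx":0,"ty":0,"tz":-1,"rx":0,"ry":0,"rz":0},{"tx":0,"ty":0,"tz":-3,"rx":0,"ry":0,"rz":0},{"tx":0,"ty":0,"tz":-6,"rx":0,"ry":0,"rz":0},{"tx":0,"ty":0,"tz":-9.5,"rx":0,"ry":0,"rz":0},{"tx":0,"ty":0,"tz":-13,"rx":0,"ry":0,"rz":0}]}}

```text
time: 30.32
position: [0.5807, 0.172, 0.206]
tool_rot: [0.076, 0.997, -0.0, -0.001]
ft_force: [0.8, -0.4, -0.3]
grip_width: 0.0548
```

```bash
cd .;python3 - <<'E'
from h import *
for i in range(5):c=robot.camera('scene')
o=robot.get_obs();print(o['position'],o['ft_force'],o['grip_width'],o['time'])
cv2.imwrite('pics/fin.png',c['color'][:,:,::-1])
p=dict(np.load('scene13.npz'))
A=p['color'][198:228,366:396,::-1];B=c['color'][198:228,366:396,::-1]
cv2.imwrite('pics/cmp2.png',cv2.resize(np.hstack([A,B]),None,fx=13,fy=13,interpolation=cv2.INTER_NEAREST))
E
```

```text
[0.5807 0.172  0.2047] [ 0.1325  0.1748 -0.3519] 0.054904407858907336 30.5667
```

View pics/cmp2.png

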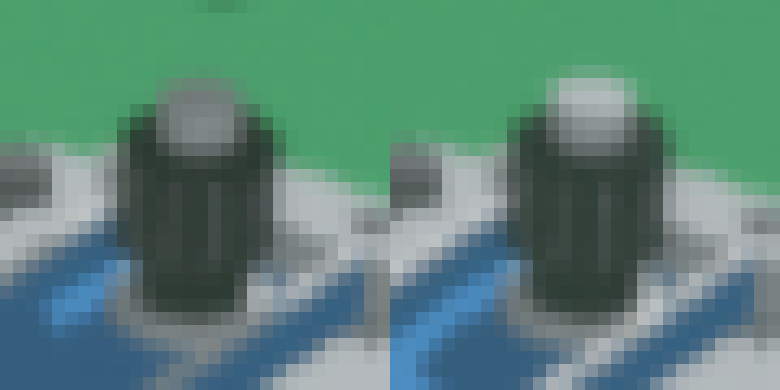

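View pics/fin.png

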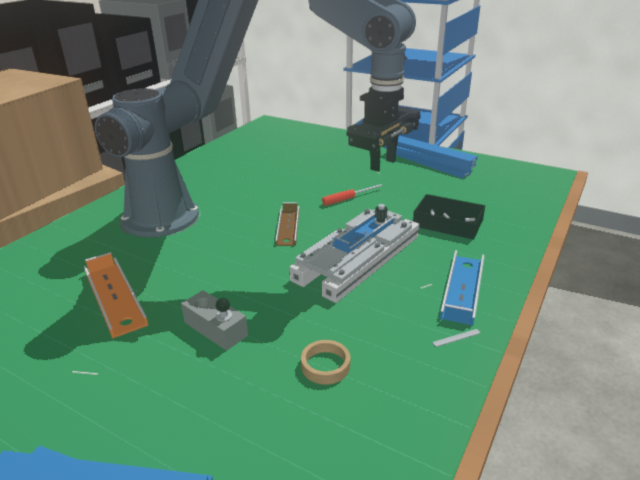

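The pin stands locked at (382,213), the dowel is still in the rack at (223,305), and the bystanders haven't moved. Handing in.

```bash
cd .;python3 -c "
from rig import robot
print(robot.hand_in())"
```

```text
the job is handed in; nothing more can be done
None
```

The rail is butted against the end stop and the ball-lock pin is fully home through it, button out and balls locked, with the gripper clear. I handed the job in at about 30.6 s; it reports no verdict.

- **Rail:** I pushed it at the tab at about 2.4 cm/s, slowing to about 0.7 cm/s near the stop. It stopped there with about 5 N.
- **Pin:** I took it from the rack and set it in the hole until the balls rested on the rim. Then I pressed it home by its button with the closed fingertips, at 13 N at most, and released the button.
- **Tug:** I pulled up on the handle twice. Both times it rose about 2 to 3 mm and then caught, at about 18 N the first time and 15 N the second.
- **Why two tugs:** in the first picture after release the button looked about half a pixel lower than in the later ones. That could be shading or a slightly pressed button, so I repeated the tug to be safe.
- **Last checks:** the final picture shows the pin upright with the collar on the web and the button out. The wrist force is close to zero. The dowel, screwdriver, tape core and tray look unmoved; I judged this by eye and did not measure it. The top camera was blocked by the arm for the pin work, so those checks rest on the scene camera and the force readings.

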